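# Load the bottle reader, labels up

### The arm

A 6-joint arm with a two-finger parallel gripper is mounted at the origin on the work surface. World frame = base frame: x ahead of the robot, y to its left, z up, the work surface at z = 0. Lengths are in m, angles in rad, forces in N, time in s.
With the tool pointing down it reaches from about 0.35 to 0.925 m from the base axis. Payload 6.4 kg.
Tool frame: the origin (TCP) lies at the very end of the fingers, on their centre line; the grasp point (between the pads) lies 19 mm behind it; z points along the fingers, y is the line along which they close (so a half turn about z gives the same grasp; the last joint's range is limited). The gripper opens to 94 mm and grips with 3 to 60 N. Pads are 16 mm wide; open, the fingers measure 119 mm over their backs; the gripper's body (75 mm by 177 mm) begins 78 mm behind the grasp point.
Start: joints at [1.017, 0.245, 1.558, -0, 1.339, -0.174], TCP at [0.241, 0.604, 0.205] pointing down, gripper open.
Joint ranges: [-3.13, 3.13], [-1.02, 2.26], [0.13, 2.54], [-0.95, 4.09], [0.21, 2.88], [-2.74, 2.74]. Speed limits (rad/s): [2.57, 2.57, 3.14, 3.14, 3.14, 3.14].

### API

Orientations are given as a unit quaternion [w, x, y, z].
In Python, from plant import robot gives the robot as it stands. The module is installed in compiled form; this text tells all that it offers.
- The arm moves only by the tool move_arm, never from a script. Its argument "increments" is text: rows parted by semicolons, each of 7 numbers parted by spaces: the shift along the tool's x, y, z in m, then the turn, a rotation vector about the tool's x, y, z in degrees, then the finger opening in m, from 0 to 0.094. In form: x y z ax ay az gripper; .... A call has 1 to 8 rows; each row is the pose to reach, as a shift and turn from the pose commanded when the call began, along the tool's axes at that moment; what a row does not reach only later rows make up. A row lasts 1/10 s, in which the tool goes at most 50 mm and 8.59 degrees, less where a joint would pass 70% of its speed; a pose out of reach is approached as far as the arm can. A call with a gripper value outside its range is refused whole. The fingers move at their own pace and stop on an object; "force" is the grip in N (left out, the last holds). Time passes only in rows, so rows that repeat a pose let the fingers close. It gives the time, the measured TCP pose, the force, the opening and the grip force at its end, in the units of the state.
- robot.sense(): the state, without advancing time (a new reading comes with each control period).
- robot.camera(name): name is "scene" or "top" or "wrist"; returns the picture (384x512x3 uint8, blue, green, red); there is no depth.
- robot.calibration(name): a dict with "camera_matrix" (3x3 intrinsics, pixels), "R" (3x3) and "t" (3): a world point X has camera coordinates R X + t. Camera axes: x right, y down, z forward; pixel columns grow to the right and rows downward; lengths in m; the calibration is good to about 2 mm. A picture is of the moment at which its call begins: read the wrist's pose just before it. calibration takes no time and is no camera call; for the wrist camera it gives the pose at the moment of the call.
- robot.finish_job(): hands the job in; it is judged then, once.
The state is a dict: "clock": time; "joints": joint angles; "qvel": joint speeds; "joint_efforts": joint torques, N m; "tcp_pos": TCP position; "tool_rot": TCP orientation; "contact_force": force on the tool from outside, world axes, zero at the start; "ft_torque": the same for the moment, N m; "grip_width": finger opening in m; "grasp_force": force on a finger pad.
Only numpy, scipy, OpenCV 4.12 (cv2) and the standard library are available. Lean on these libraries where they do the work, as an engineer would, in place of code of your own. Each camera call takes 0.05 s, during which the arm holds its last target. There are 200 camera calls.

### The job

Load the reader: pull its carriage fully out by the knob, and roll the amber bottles that lie in the shallow tray round until their paper labels face straight up. Lay all of them end to end in one row on the pair of rails along the middle of the carriage, labels still facing up, then push the carriage fully home. Leave the jar, the carton and the mouse where they are.

Things in the scene. Friction and masses are not known exactly. Their poses are not given: they have to be found in the camera images.
- bottle1: Lying amber bottle, 70 mm long: round body 32 mm across, then a black cap 24 mm across, 18 mm long; 40 to 90 g. Origin on its axis, mid-length (centre of mass 3 mm from it towards -x); x along the axis to the cap; z from the axis out through the middle of the white paper label (z up = label up), which covers 70 degrees of the round. Rolls when pressed lightly from above. May be absent.
- bottle2: Lying amber bottle, 74 mm long: round body 32 mm across, then a black cap 24 mm across, 18 mm long; 40 to 90 g. Origin on its axis, mid-length (centre of mass 3 mm from it towards -x); x along the axis to the cap; z from the axis out through the middle of the white paper label (z up = label up), which covers 70 degrees of the round. Rolls when pressed lightly from above. May be absent.
- bottle3: Lying amber bottle, 78 mm long: round body 32 mm across, then a black cap 24 mm across, 18 mm long; 40 to 90 g. Origin on its axis, mid-length (centre of mass 3 mm from it towards -x); x along the axis to the cap; z from the axis out through the middle of the white paper label (z up = label up), which covers 70 degrees of the round. Rolls when pressed lightly from above. May be absent.
- bottle4: Lying amber bottle, 82 mm long: round body 32 mm across, then a black cap 24 mm across, 18 mm long; 40 to 90 g. Origin on its axis, mid-length (centre of mass 3 mm from it towards -x); x along the axis to the cap; z from the axis out through the middle of the white paper label (z up = label up), which covers 70 degrees of the round. Rolls when pressed lightly from above. May be absent.
- trough (a point): Middle of the trough, the rail pair along the middle of the black carriage (it moves along): where a seated bottle's axis lies, 38.5 mm above the table. y along the row, x into the reader, z up. Rails 10 to 14 mm either side of the middle, tops 12.5 mm below this point, 6 mm above the tray floor; edge lips 43 to 47 mm off, 10.5 mm below. 324 mm between end stops 7.5 mm higher than this point.
- knob (a point): Centre of the aluminium pull knob in front of the carriage: a cylinder 26 mm across and 22 mm long, axis along the pull (the trough's x), 29 mm above the table, on a thin steel rod; 94 mm in front of the trough's middle. Can be pinched across its diameter from above.
- carriage (a joint): How far the carriage is pulled out of the reader, m: 0 = fully home against its stop, 0.12 = fully out against its stop. Starts home or a little ajar. Moves along the trough's -x with about 3 N of friction and stays where it is left.
- tray: Shallow grey spill tray, fixed, 340 x 430 mm outside; flat floor 3 mm thick, with a rim 5 mm wide rising 12 mm above the floor all round. The bottles lie in it (axis 19 mm above the table) and can be rolled on its floor. Origin at the middle of its underside; x and y along its sides.
- reader: White bottle reader, fixed, 364 mm wide, 170 mm high; origin on the table under the trough's middle when home; axes parallel to the trough's; front is -x, where the carriage comes out over two flat rails. Its housing overhangs from x = +20 mm, 115 mm above the table (so 140 mm behind the trough's middle when that is out).
- jar: Bystander: standing jar, 64 mm across, 85 mm high; origin under its centre.
- kitbox: Bystander: small green carton, 50 x 110 x 32 mm; origin under its centre.
- mouse: Bystander: black computer mouse, 105 x 60 x 26 mm; origin under its centre.
Not all that is in view belongs to the job. What is shaped like the bottle4 but purple is not meant.

How it is judged:
By the outcome, as a careful person would: the job done as asked, in the order asked, and still so for the second after the job is handed in, with the robot touching nothing.
Of bottle1, bottle2, bottle3, bottle4 only 3 to 4 are there at a start; the rules pass over those that are not, and their reading is None.
At some moment in a run one of bottle1, bottle2, bottle3, bottle4 may be knocked a few centimetres aside while the robot is not near it.
Once in a run the grip may slacken for a moment while it holds something.
It also fails if it takes over 210 s, if anything falls off the work surface, if the arm or the gripper's body presses on something with over 40 N, if the wrist force passes 120 N, or if a joint passes its speed limit or range.

## Working session

There is one attempt and no reset: what is moved stays moved. The work goes in short steps, Python scripts to look and compute and a tool call to move; the robot and the scene stay as the last step left them, time stands still between calls to the robot, and variables do not carry over. Pictures are saved under pics/ and viewed, at most 16 in all, crops included, and the job is handed in when it is done.

Besides the shell and the picture viewer there is one more tool, called by a JSON object that holds its "name" and its "arguments", one argument or row to a line. move_arm: Moves the arm, as the interface text tells. Its arguments: {"type":"object","properties":{"increments":{"type":"string"},"force":{"type":"number"}},"required":["increments"]}

```bash
mkdir -p pics; cat > h.py <<'E'
import numpy as np, cv2
from plant import robot
from scipy.spatial.transform import Rotation as R
def pic(n,f):
    c=robot.calibration(n); im=robot.camera(n); cv2.imwrite('pics/'+f,im); np.savez('pics/'+f+'.npz',im=im,K=c['camera_matrix'],R=c['R'],t=c['t']); return im
def ray(f,u,v,z):
    d=np.load('pics/'+f+'.npz'); C=-d['R'].T@d['t']; r=d['R'].T@np.linalg.solve(d['K'],[u,v,1.]); return C+r*(z-C[2])/r[2]
def proj(f,X):
    d=np.load('pics/'+f+'.npz'); p=d['K']@(d['R']@np.array(X)+d['t']); return p[:2]/p[2]
E
python3 - <<'E'
from h import *
a=pic('top','t0.png');b=pic('scene','s0.png')
cv2.imwrite('pics/t0b.png',cv2.resize(a,(800,600)));cv2.imwrite('pics/s0b.png',cv2.resize(b,(800,600)))
for f in['t0.png','s0.png']:
    d=np.load('pics/'+f+'.npz');print(-d['R'].T@d['t'],d['R'][2],d['K'][0,0])
print(robot.sense())
E
```

```text
[ 0.2172599  -0.10832199  1.52068291] [ 0.18385372 -0.01581885 -0.98282632] 449.28663165989485
[ 1.26435961 -0.53093671  1.10806104] [-0.56422857  0.2967945  -0.7704279 ] 456.97610979857825
{'clock': 0.1, 'joints': array([ 1.01689067e+00,  2.45698895e-01,  1.55885413e+00,  1.04897078e-05,
        1.33870701e+00, -1.74105583e-01]), 'qvel': array([ 0.00220562, -0.00154707, -0.00332154,  0.00071552, -0.00060341,
        0.00073811]), 'joint_efforts': array([-1.17418513e-03, -4.16913021e+01, -3.15526271e+01,  6.85812347e-02,
        3.09838308e-02, -7.21329206e-05]), 'tcp_pos': array([0.24069231, 0.60322862, 0.20450498]), 'tool_rot': array([-3.01579285e-04,  1.88761852e-01,  9.82022539e-01, -7.77248105e-04]), 'contact_force': array([0.52947894, 0.52900127, 0.65225209]), 'ft_torque': array([ 0.03214613, -0.01575137, -0.02087275]), 'grasp_force': 0.0, 'grip_width': 0.09405152874359583}
```

View pics/t0b.png

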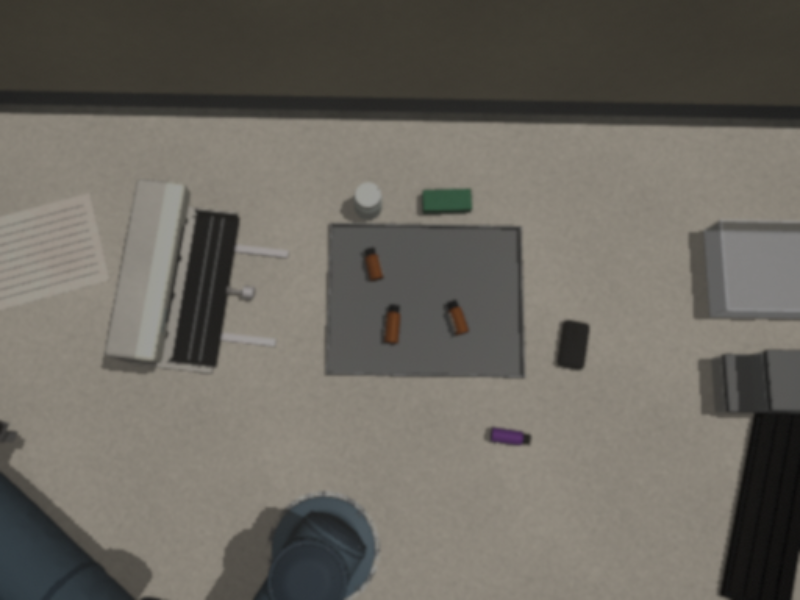

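View pics/s0b.png

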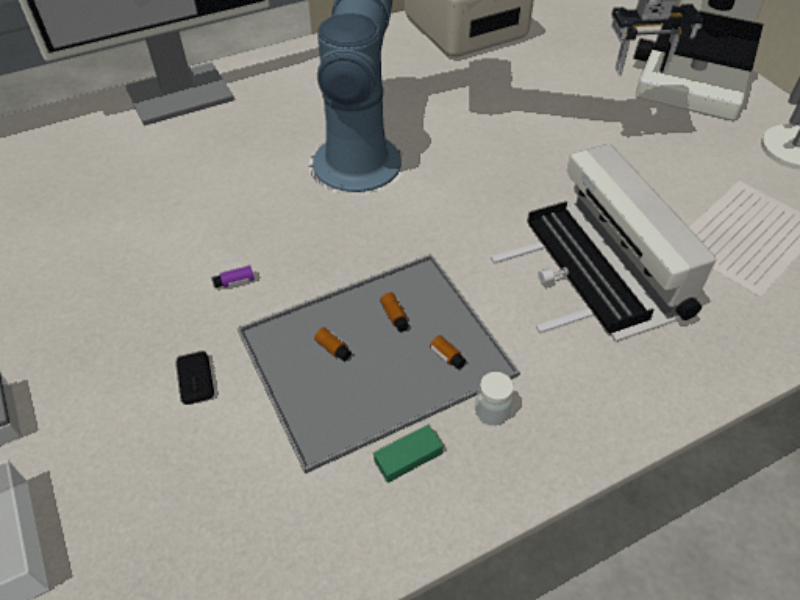

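The three bottles are in the tray at (373,264), (392,324) and (457,317) in the 800-px top view. The knob is at (248,292), and the reader is on the left with its front towards -y. The purple decoy is at (510,436).

```bash
python3 - <<'E'
from h import *
s=1.5625
P=lambda f,u,v,z:ray(f,u/s,v/s,z).round(4)
for n,f,u,v,z in[('knob','t0.png',249,292,.029),('knob','s0.png',547,277,.029),('stopFar','t0.png',219,212,.046),('stopNear','t0.png',195,366,.046),('stop s','s0.png',547,211,.046),('stop s2','s0.png',630,323,.046),
('railtip','t0.png',287,254,.005),('railtip2','t0.png',274,343,.005),('railtips','s0.png',493,261,.005),('railtip2s','s0.png',539,329,.005)]: print(n,P(f,u,v,z))
im=cv2.imread('pics/t0.png');hsv=cv2.cvtColor(im,cv2.COLOR_BGR2HSV)
for f in['t0.png','s0.png']:
    im=cv2.imread('pics/'+f);hsv=cv2.cvtColor(im,cv2.COLOR_BGR2HSV)
    m=cv2.inRange(hsv,(4,120,60),(18,255,255));n,l,st,c=cv2.connectedComponentsWithStats(m)
    for i in range(1,n):
        if st[i,4]>30: print(f,c[i]*s,st[i,4],ray(f,*c[i],.019).round(4))
for n,u,v in[('c1',372,251),('c2',394,308),('c3',453,304)]:print(n,P('t0.png',u,v,.019))
for c in[(331,226),(520,227),(522,375),(327,374)]:print('tray',P('t0.png',*c,.015))
E
```

```text
knob [0.5333 0.1715 0.029 ]
knob [0.5393 0.1743 0.029 ]
stopFar [0.7072 0.2423 0.046 ]
stopNear [0.3694 0.2733 0.046 ]
stop s [0.3915 0.2739 0.046 ]
stop s2 [0.7203 0.2353 0.046 ]
railtip [0.6261 0.0959 0.005 ]
railtip2 [0.4261 0.1164 0.005 ]
railtips [0.4327 0.1148 0.005 ]
railtip2s [0.6288 0.0976 0.005 ]
t0.png [373.00112613 266.20213964] 111 [ 0.5978 -0.0959  0.019 ]
t0.png [458.52803738 319.61156542] 107 [ 0.4813 -0.2838  0.019 ]
t0.png [391.93582215 326.65687919] 149 [ 0.4636 -0.1391  0.019 ]
s0.png [391.45592486 306.39450867] 173 [ 0.4548 -0.1371  0.019 ]
s0.png [327.64353198 340.26162791] 172 [ 0.4733 -0.2827  0.019 ]
s0.png [443.99730216 347.05485612] 139 [ 0.5897 -0.0942  0.019 ]
c1 [ 0.6324 -0.0931  0.019 ]
c2 [ 0.5048 -0.1431  0.019 ]
c3 [ 0.5157 -0.2719  0.019 ]
tray [ 0.6895 -0.0007  0.015 ]
tray [ 0.6947 -0.4235  0.015 ]
tray [ 0.363  -0.4205  0.015 ]
tray [ 0.3594 -0.0012  0.015 ]
```

```bash
cat >> h.py <<'E'
def go(x,y,z,yaw,tilt=0,ref=None):
    "shift/turn in tool axes to reach tcp x,y,z, tool y at world angle yaw (deg), tool down; tilt (deg) about tool x afterwards"
    s=robot.sense(); q=s['tool_rot']; A=R.from_quat([q[1],q[2],q[3],q[0]])
    a=np.radians(yaw); ty=np.array([np.cos(a),np.sin(a),0]); tz=np.array([0,0,-1.]); tx=np.cross(ty,tz)
    T=R.from_matrix(np.c_[tx,ty,tz])*R.from_rotvec([tilt,0,0],degrees=True)
    p=A.inv().apply(np.array([x,y,z])-s['tcp_pos']); r=(A.inv()*T).as_rotvec(degrees=True)
    print(' '.join('%.4f'%v for v in p),' '.join('%.2f'%v for v in r)); return p,r
E
python3 - <<'E'
from h import *
go(.536,.173,.25,-5.3)
E
```

```text
-0.4338 -0.2902 -0.0451 -0.09 0.05 73.54
```

{"name": "move_arm", "arguments": {
  "increments": "0 0 -0.045 0 0 0 0.094;-0.04 -0.027 -0.045 0 0 8 0.094;-0.08 -0.053 -0.045 0 0 16 0.094;-0.12 -0.08 -0.045 0 0 24 0.094;-0.16 -0.107 -0.045 0 0 32 0.094;-0.2 -0.133 -0.045 0 0 40 0.094;-0.24 -0.16 -0.045 0 0 48 0.094;-0.28 -0.187 -0.045 0 0 56 0.094"
}}

```text
clock: 0.9
tcp_pos: [0.4322, 0.3244, 0.2501]
tool_rot: [-0.0, 0.63, 0.777, -0.0]
contact_force: [1.1, 0.9, 0.4]
grip_width: 0.0937
grasp_force: 0.0
```

```bash
python3 - <<'E'
from h import *
go(.536,.173,.25,-5.3)
E
```

```text
-0.1696 0.0703 0.0001 -0.02 0.01 17.22
```

{"name": "move_arm", "arguments": {
  "increments": "-0.045 0.018 0 0 0 6 0.07;-0.09 0.037 0 0 0 12 0.07;-0.135 0.055 0 0 0 17.2 0.07;-0.17 0.07 0 0 0 17.2 0.07;-0.17 0.07 0 0 0 17.2 0.07;-0.17 0.07 0 0 0 17.2 0.07"
}}

```text
clock: 1.5
tcp_pos: [0.536, 0.1745, 0.2499]
tool_rot: [-0.001, 0.738, 0.675, -0.0]
contact_force: [-0.7, 0.3, -0.8]
grip_width: 0.07
grasp_force: 0.0
```

```bash
python3 - <<'E'
from h import *
a=pic('wrist','w0.png')
d=np.load('pics/w0.png.npz');print(robot.sense()['tcp_pos'],-d['R'].T@d['t'],d['R'],d['K'][0,0])
print(proj('w0.png',[.536,.173,.029]))
E
```

```text
[0.53559292 0.17532284 0.24999698] [0.54428597 0.25761853 0.42848755] [[ 0.99615623 -0.08756698 -0.00218774]
 [-0.08331462 -0.95490185  0.2849932 ]
 [-0.02704507 -0.28371548 -0.95852704]] 306.9803662345042
[261.51913129 165.82066826]
```

View pics/w0.png

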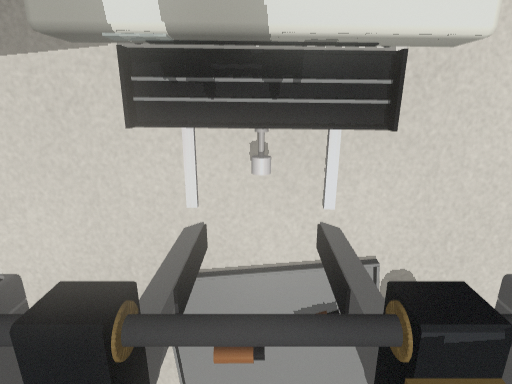

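The knob is at (261,164), where I predicted it. I'll descend onto it.

```bash
python3 - <<'E'
from h import *
k=ray('w0.png',261,164,.031);print(k)
go(k[0],k[1],.011,-5.3)
# trough direction from rails
a=[ray('w0.png',u,v,.026) for u,v in[(132,99),(390,102)]];print(a,np.degrees(np.arctan2(*(a[1]-a[0])[1::-1])))
E
```

```text
[0.53557419 0.17591839 0.031     ]
0.0006 0.0002 0.2390 -0.06 -0.01 0.35
[array([0.38113153, 0.27189449, 0.026     ]), array([0.70425884, 0.23985545, 0.026     ])] -5.662539400744457
```

{"name": "move_arm", "arguments": {
  "increments": "0 0 0.05 0 0 0.4 0.06;0 0 0.1 0 0 0.4 0.06;0 0 0.15 0 0 0.4 0.06;0 0 0.19 0 0 0.4 0.06;0 0 0.22 0 0 0.4 0.06;0 0 0.239 0 0 0.4 0.06;0 0 0.239 0 0 0.4 0.06",
  "force": 30
}}

```text
clock: 2.25
tcp_pos: [0.5325, 0.1761, 0.0084]
tool_rot: [-0.002, 0.739, 0.674, -0.003]
contact_force: [-0.6, 0.5, -0.4]
grip_width: 0.0598
grasp_force: 0.0
```

{"name": "move_arm", "arguments": {
  "increments": "0 0 0 0 0 0 0.015;0 0 0 0 0 0 0.015;0 0 0 0 0 0 0.015;0 0 0 0 0 0 0.015;0 0 0 0 0 0 0.015;0 0 0 0 0 0 0.015"
}}

```text
clock: 2.85
tcp_pos: [0.5347, 0.1752, 0.0121]
tool_rot: [-0.001, 0.739, 0.673, -0.001]
contact_force: [-7.0, 1.2, 8.1]
grip_width: 0.0251
grasp_force: 30.0
```

{"name": "move_arm", "arguments": {
  "increments": "-0.01 0 0 0 0 0 0.015;-0.025 0 0 0 0 0 0.015;-0.04 0 0 0 0 0 0.015;-0.055 0 0 0 0 0 0.015;-0.07 0 0 0 0 0 0.015;-0.08 0 0 0 0 0 0.015;-0.085 0 0 0 0 0 0.015;-0.085 0 0 0 0 0 0.015"
}}

```text
clock: 3.65
tcp_pos: [0.5262, 0.0901, 0.012]
tool_rot: [-0.002, 0.74, 0.673, -0.002]
contact_force: [-9.5, -0.2, 11.4]
grip_width: 0.0254
grasp_force: 30.0
```

{"name": "move_arm", "arguments": {
  "increments": "-0.005 0 0 0 0 0 0.015;-0.01 0 0 0 0 0 0.015;-0.015 0 0 0 0 0 0.015;-0.02 0 0 0 0 0 0.015;-0.02 0 0 0 0 0 0.015"
}}

```text
clock: 4.15
tcp_pos: [0.5244, 0.0725, 0.012]
tool_rot: [-0.003, 0.74, 0.673, -0.0]
contact_force: [-7.6, 10.0, 10.9]
grip_width: 0.0252
grasp_force: 30.0
```

{"name": "move_arm", "arguments": {
  "increments": "-0.003 0 0 0 0 0 0.015;-0.006 0 0 0 0 0 0.015;-0.006 0 0 0 0 0 0.015;-0.006 0 0 0 0 0 0.015"
}}

```text
clock: 4.55
tcp_pos: [0.5244, 0.0715, 0.012]
tool_rot: [-0.006, 0.741, 0.672, 0.004]
contact_force: [-3.6, 29.8, 6.9]
grip_width: 0.0253
grasp_force: 30.0
```

The carriage is against its outer stop. I'll relax, release, and rise to look.

{"name": "move_arm", "arguments": {
  "increments": "0.0065 0 0 0 0 0 0.015;0.0065 0 0 0 0 0 0.05;0.0065 0 0 0 0 0 0.05;0.0065 0 0 0 0 0 0.05;0.0065 0 -0.04 0 0 0 0.05;0.0065 0 -0.09 0 0 0 0.05;0.0065 0 -0.14 0 0 0 0.05;0.0065 0 -0.18 0 0 0 0.05"
}}

```text
clock: 5.35
tcp_pos: [0.5272, 0.0704, 0.1948]
tool_rot: [0.001, 0.74, 0.673, 0.001]
contact_force: [0.2, -0.2, 0.1]
grip_width: 0.05
grasp_force: 0.0
```

```bash
python3 - <<'E'
from h import *
go(.53,-.23,.30,0)
E
```

```text
-0.2988 0.0314 -0.1051 0.19 0.01 -5.41
```

{"name": "move_arm", "arguments": {
  "increments": "-0.04 0.004 -0.005 0 0 -1 0.05;-0.08 0.008 -0.005 0 0 -2 0.05;-0.12 0.012 -0.005 0 0 -3 0.05;-0.17 0.017 -0.005 0 0 -4 0.05;-0.22 0.022 -0.005 0 0 -5 0.05;-0.27 0.027 -0.005 0 0 -5.4 0.05;-0.31 0.032 -0.005 0 0 -5.4 0.05;-0.31 0.032 -0.005 0 0 -5.4 0.05"
}}

```text
clock: 6.15
tcp_pos: [0.5288, -0.2458, 0.1965]
tool_rot: [0.001, 0.709, 0.705, -0.0]
contact_force: [1.0, 0.1, 0.3]
grip_width: 0.0499
grasp_force: 0.0
```

```bash
python3 - <<'E'
from h import *
a=pic('wrist','w1.png');b=pic('top','t1.png')
c=a[0:260,60:452]; cv2.imwrite('pics/w1c.png',cv2.resize(c,(784,520),interpolation=cv2.INTER_CUBIC))
for f in['w1.png','t1.png']:
    im=cv2.imread('pics/'+f);hsv=cv2.cvtColor(im,cv2.COLOR_BGR2HSV)
    m=cv2.inRange(hsv,(4,120,60),(18,255,255));n,l,st,c=cv2.connectedComponentsWithStats(m)
    for i in range(1,n):
        if st[i,4]>30: print(f,c[i],st[i,4],ray(f,*c[i],.019).round(4))
E
```

```text
w1.png [327.19477124  28.99150327] 1530 [ 0.5989 -0.0928  0.019 ]
w1.png [197.78754997  73.78298115] 1751 [ 0.4607 -0.136   0.019 ]
w1.png [219.78813559 202.29539952] 826 [ 0.4781 -0.2837  0.019 ]
t1.png [238.8        170.66666667] 120 [ 0.5967 -0.0961  0.019 ]
t1.png [294.46478873 206.91549296] 71 [ 0.4732 -0.2872  0.019 ]
```

View pics/w1c.png

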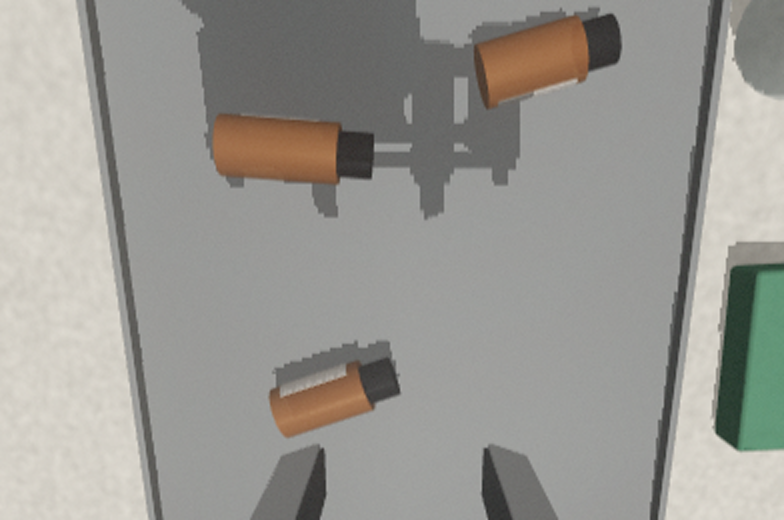

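A is at the upper right with its label facing -y. B is on the left with its label hidden, possibly at its +y edge. C is at the lower left with its label on the +y upper side. Next I'll work out the axes and label angles.

```bash
cat >> h.py <<'E'
def cyl(f,u,v,P,a,h=.019,r=.016):
    "angle (deg) round bottle axis from up; positive towards left of axis direction a (deg)"
    d=np.load('pics/'+f+'.npz'); C=-d['R'].T@d['t']; w=d['R'].T@np.linalg.solve(d['K'],[u,v,1.])
    a=np.radians(a); n=np.array([-np.sin(a),np.cos(a),0]); k=np.array([0,0,1.]); Q=np.array([P[0],P[1],h])
    c=np.array([(C-Q)@n,(C-Q)@k]); e=np.array([w@n,w@k]); A=e@e;B=c@e;D=B*B-A*(c@c-r*r)
    s=(-B-np.sqrt(max(D,0)))/A; p=c+s*e; return np.degrees(np.arctan2(*p))
E
python3 - <<'E'
from h import *
f='w1.png'
c=lambda u,v:(60+u/2,v/2)
for n,b,e,lab in[('A',[(476,45),(488,107)],[(615,14),(622,58)],[(575,81),(530,94)]),('B',[(214,117),(213,178)],[(373,132),(372,178)],[(283,116)]),('C',[(270,393),(290,437)],[(388,358),(400,395)],[(280,386),(344,366),(283,396),(346,375)])]:
    p=ray(f,*c(*np.mean(b,0)),.019);q=ray(f,*c(*np.mean(e,0)),.019);ang=np.degrees(np.arctan2(*(q-p)[1::-1]))
    m=(p+q)/2
    print(n,m.round(4),'len',np.linalg.norm(q-p).round(4),'yaw',ang.round(1),[round(cyl(f,*c(*x),m,ang),1) for x in lab])
print(robot.sense()['joints'])
im=cv2.imread('pics/w1.png');print(im[50:64,60+142],im[36:52,60+277])
E
```

```text
A [ 0.6068 -0.092   0.019 ] len 0.0725 yaw 14.8 [np.float64(-75.3), np.float64(-75.3)]
B [ 0.4701 -0.1379  0.019 ] len 0.0865 yaw -2.8 [np.float64(83.8)]
C [ 0.4886 -0.2781  0.019 ] len 0.0745 yaw 19.1 [np.float64(102.5), np.float64(92.7), np.float64(54.4), np.float64(53.1)]
[-6.23556126e-01  9.53287292e-02  1.74487834e+00  2.76840955e-04
  1.30195145e+00 -6.22017368e-01]
[[102 105 104]
 [101 102 104]
 [ 97  99 101]
 [101 102 103]
 [ 98 101 102]
 [ 99 101 102]
 [ 99 100 101]
 [104 106 108]
 [106 111 117]
 [ 91 105 123]
 [ 55  77 109]
 [ 56  80 118]
 [ 60  87 127]
 [ 64  93 134]] [[ 69 103 151]
 [ 64  98 145]
 [ 61  95 141]
 [ 64  93 139]
 [ 65  95 138]
 [ 76 101 139]
 [128 142 162]
 [170 177 184]
 [157 163 168]
 [145 149 153]
 [149 151 152]
 [150 151 151]
 [149 152 152]
 [152 155 155]
 [151 154 155]
 [151 155 153]]
```

```bash
python3 - <<'E'
from h import *
a=np.radians(19.1);P=np.array([.480,-.2815])+.0065*np.array([-np.sin(a),np.cos(a)])
go(*P,.06,19.1)
E
```

```text
-0.0339 -0.0509 0.1362 -0.01 -0.03 -19.19
```

{"name": "move_arm", "arguments": {
  "increments": "-0.01 -0.02 0.04 0 0 -7 0.016;-0.025 -0.04 0.08 0 0 -14 0.016;-0.034 -0.051 0.12 0 0 -19.2 0.016;-0.034 -0.051 0.136 0 0 -19.2 0.016;-0.034 -0.051 0.152 0 0 -19.2 0.016;-0.034 -0.051 0.158 0 0 -19.2 0.016;-0.034 -0.051 0.158 0 0 -19.2 0.016",
  "force": 10
}}

```text
clock: 6.95
tcp_pos: [0.4781, -0.2734, 0.0378]
tool_rot: [-0.001, 0.578, 0.816, 0.0]
contact_force: [0.3, 0.5, -0.0]
grip_width: 0.016
grasp_force: 0.0
```

{"name": "move_arm", "arguments": {
  "increments": "0 0 0.003 0 0 0 0.016;0 0 0.0042 0 0 0 0.016;0 0 0.0042 0 0 0 0.016"
}}

```text
clock: 7.25
tcp_pos: [0.4791, -0.2752, 0.0352]
tool_rot: [0.001, 0.579, 0.815, -0.0]
contact_force: [0.7, -1.2, 1.0]
grip_width: 0.0166
grasp_force: 0.5
```

{"name": "move_arm", "arguments": {
  "increments": "-0.004 0 0.0005 0 0 0 0.016;-0.008 0 0.0005 0 0 0 0.016;-0.012 0 0.0005 0 0 0 0.016;-0.016 0 0.0005 0 0 0 0.016;-0.02 0 0.0005 0 0 0 0.016;-0.025 0 0.0005 0 0 0 0.016;-0.025 0 0.0005 0 0 0 0.016"
}}

```text
clock: 7.95
tcp_pos: [0.4874, -0.2999, 0.0349]
tool_rot: [0.001, 0.579, 0.815, -0.0]
contact_force: [0.2, -0.0, 7.0]
grip_width: 0.0162
grasp_force: 3.4
```

{"name": "move_arm", "arguments": {
  "increments": "0 0 -0.01 0 0 0 0.016;0 0 -0.05 0 0 0 0.016;0 0 -0.09 0 0 0 0.016;-0.02 0 -0.12 0 0 0 0.016;-0.02 0 -0.12 0 0 0 0.016"
}}

```text
clock: 8.45
tcp_pos: [0.4957, -0.3205, 0.1595]
tool_rot: [0.005, 0.579, 0.815, -0.001]
contact_force: [0.2, 0.4, 0.9]
grip_width: 0.0159
grasp_force: 0.0
```

```bash
python3 - <<'E'
from h import *
a=pic('wrist','w2.png'); print(robot.sense()['tcp_pos'])
cv2.imwrite('pics/w2c.png',cv2.resize(a[0:280,60:452],(784,560),interpolation=cv2.INTER_CUBIC))
E
```

```text
[ 0.49414237 -0.31856994  0.15624705]
```

View pics/w2c.png

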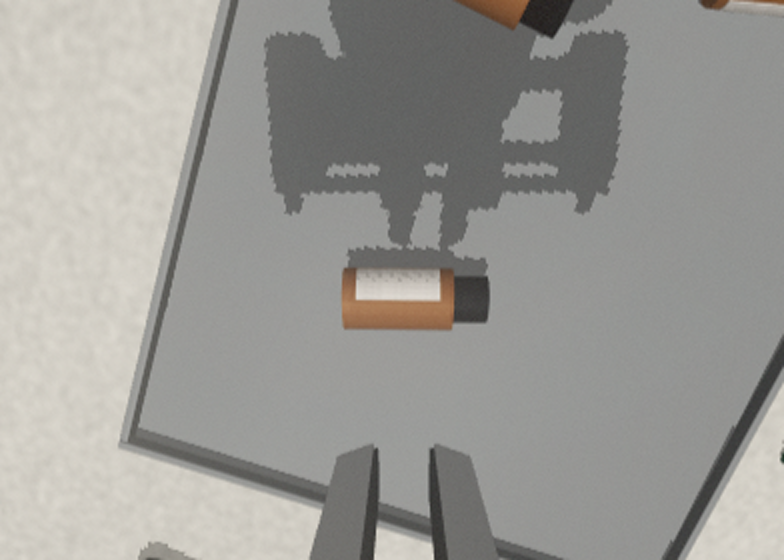

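C rolled cleanly: its label now spans rows 268–300 of the crop, facing partly up. I'll write an automatic measurement.

```bash
cat >> h.py <<'E'
def meas(f,h=.019,show=True):
    im=np.load('pics/'+f+'.npz')['im'];hsv=cv2.cvtColor(im,cv2.COLOR_BGR2HSV);out=[]
    am=cv2.inRange(hsv,(4,110,50),(18,255,255)); am[300:]=0
    wh=cv2.inRange(hsv,(0,0,168),(180,40,255)); wh=cv2.bitwise_and(wh,cv2.dilate(am,np.ones((15,15))))
    n,l,st,c=cv2.connectedComponentsWithStats(cv2.morphologyEx(am|wh,cv2.MORPH_CLOSE,np.ones((3,3))))
    for i in range(1,n):
        if (am[l==i]>0).sum()<150: continue
        v,u=np.nonzero(l==i); pts=np.array([ray(f,a,b,h)[:2] for a,b in zip(u,v)],np.float32)
        r=cv2.boxPoints(cv2.minAreaRect(pts*1000))/1000; e=[r[1]-r[0],r[2]-r[1]]; d=max(e,key=np.linalg.norm); w=min(map(np.linalg.norm,e))
        if d[0]<0:d=-d
        m=r.mean(0); ang=np.degrees(np.arctan2(d[1],d[0]))
        v,u=np.nonzero((l==i)&(wh>0)); t=np.array([cyl(f,a,b,m,ang,h) for a,b in zip(u,v)]) if len(u) else np.zeros(0)
        lab=np.percentile(t,[3,97]).round(1) if len(t)>15 else None
        print(f,'body',m.round(4),'yaw %.1f'%ang,'len %.3f w %.3f'%(np.linalg.norm(d),w),'label',lab,len(t),'px v%d'%c[i][1]); out.append((m,ang,lab))
    return out
E
python3 - <<'E'
from h import *
meas('w1.png');o=meas('w2.png')
E
```

```text
w1.png body [ 0.5989 -0.0943] yaw 14.2 len 0.056 w 0.032 label [-80.1 -64.5] 35 px v29
w1.png body [ 0.4606 -0.1364] yaw -4.2 len 0.067 w 0.030 label None 0 px v73
w1.png body [ 0.4772 -0.2825] yaw 19.1 len 0.058 w 0.027 label [59.5 69.2] 35 px v201
w2.png body [ 0.4817 -0.1525] yaw 19.3 len 0.032 w 0.011 label None 0 px v4
w2.png body [ 0.6005 -0.1089] yaw 19.3 len 0.062 w 0.006 label [-16.8  -6.1] 95 px v2
w2.png body [ 0.4835 -0.2916] yaw 19.2 len 0.058 w 0.028 label [11.9 56. ] 331 px v151
```

```bash
python3 - <<'E'
from h import *
a=np.radians(19.2);P=np.array([.482,-.291])+.0065*np.array([-np.sin(a),np.cos(a)])
go(*P,.038,19.2)
E
```

```text
0.0370 -0.0027 0.1181 0.12 0.23 0.00
```

{"name": "move_arm", "arguments": {
  "increments": "0.037 -0.003 0.02 0 0.2 0 0.016;0.037 -0.003 0.06 0 0.2 0 0.016;0.037 -0.003 0.1 0 0.2 0 0.016;0.037 -0.003 0.116 0 0.2 0 0.016;0.037 -0.003 0.119 0 0.2 0 0.016;0.037 -0.003 0.1225 0 0.2 0 0.016;0.037 -0.003 0.1225 0 0.2 0 0.016"
}}

```text
clock: 9.2
tcp_pos: [0.4763, -0.2842, 0.0333]
tool_rot: [-0.004, 0.578, 0.816, -0.001]
contact_force: [-14.2, 0.2, 27.1]
grip_width: 0.0157
grasp_force: 13.5
```

{"name": "move_arm", "arguments": {
  "increments": "-0.004 0 0 0 0 0 0.016;-0.008 0 0 0 0 0 0.016;-0.012 0 0 0 0 0 0.016;-0.016 0 0 0 0 0 0.016;-0.02 0 0 0 0 0 0.016;-0.025 0 0 0 0 0 0.016;-0.025 0 0 0 0 0 0.016"
}}

```text
clock: 9.9
tcp_pos: [0.4851, -0.3107, 0.0346]
tool_rot: [-0.001, 0.578, 0.816, -0.003]
contact_force: [-15.2, -5.0, 26.8]
grip_width: 0.0159
grasp_force: 13.4
```

{"name": "move_arm", "arguments": {
  "increments": "0 0 -0.01 0 0 0 0.016;0 0 -0.05 0 0 0 0.016;-0.02 0 -0.09 0 0 0 0.016;-0.04 0 -0.12 0 0 0 0.016;-0.04 0 -0.12 0 0 0 0.016;-0.04 0 -0.12 0 0 0 0.016"
}}

```text
clock: 10.5
tcp_pos: [0.4988, -0.3439, 0.1493]
tool_rot: [-0.003, 0.579, 0.815, 0.001]
contact_force: [-0.1, 0.2, -0.5]
grip_width: 0.016
grasp_force: 0.0
```

```bash
python3 - <<'E'
from h import *
pic('wrist','w3.png'); meas('w3.png');print(robot.sense()['tcp_pos'])
E
```

```text
w3.png body [ 0.4892 -0.3065] yaw 19.3 len 0.058 w 0.028 label [-43.1  22.3] 358 px v144
[ 0.49827598 -0.34313973  0.14809353]
```

```bash
python3 - <<'E'
from h import *
im=cv2.imread('pics/w3.png')
cv2.imwrite('pics/w3c.png',cv2.resize(im[110:180,200:320],(720,420),interpolation=cv2.INTER_NEAREST))
print(im[120:172:2,250].tolist())
E
```

```text
[[103, 105, 104], [102, 106, 104], [103, 105, 105], [103, 105, 105], [103, 105, 104], [64, 81, 100], [61, 80, 107], [65, 87, 121], [68, 93, 130], [73, 99, 140], [79, 106, 148], [180, 190, 200], [181, 189, 194], [211, 217, 223], [212, 219, 224], [210, 217, 222], [211, 219, 225], [210, 217, 222], [201, 209, 214], [197, 204, 209], [115, 136, 162], [148, 151, 153], [154, 156, 155], [157, 159, 159], [155, 157, 157], [157, 159, 158]]
```

View pics/w3c.png

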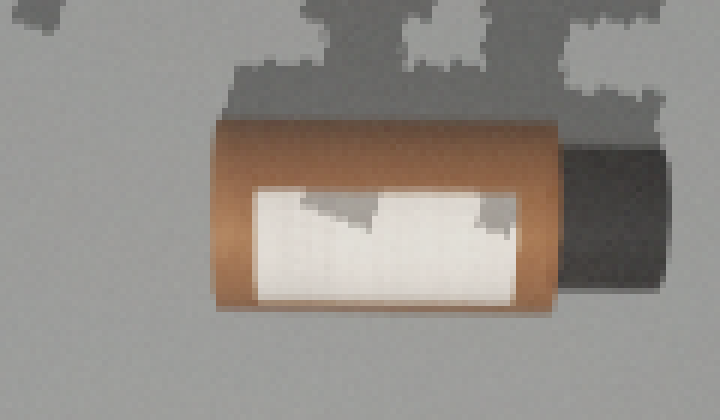

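```bash
sed -i 's/(4,110,50)/(4,75,50)/; s/percentile(t,\[3,97\])/percentile(t,[1.5,98.5])/' h.py; python3 - <<'E'
from h import *
for f in['w1.png','w2.png','w3.png']:meas(f)
E
```

```text
w1.png body [ 0.5976 -0.0945] yaw 14.6 len 0.059 w 0.032 label [-86.4 -65.7] 35 px v29
w1.png body [ 0.4607 -0.1365] yaw -4.4 len 0.069 w 0.032 label None 0 px v73
w1.png body [ 0.4776 -0.2807] yaw 18.5 len 0.061 w 0.032 label [52.5 60.2] 35 px v200
w2.png body [ 0.4815 -0.1531] yaw 19.3 len 0.033 w 0.011 label None 0 px v4
w2.png body [ 0.6005 -0.1089] yaw 19.3 len 0.062 w 0.006 label [-18.4  -6.1] 95 px v2
w2.png body [ 0.4836 -0.2913] yaw 18.0 len 0.058 w 0.031 label [ 9.8 56.4] 358 px v151
w3.png body [ 0.4887 -0.3062] yaw 19.3 len 0.059 w 0.031 label [-45.9  20.6] 568 px v144
```

```bash
python3 - <<'E'
from h import *
a=np.radians(19.2);P=np.array([.4885,-.3062])-.002*np.array([-np.sin(a),np.cos(a)])
go(*P,.038,19.2)
E
```

```text
0.0352 0.0032 0.1104 -0.11 -0.47 0.05
```

{"name": "move_arm", "arguments": {
  "increments": "0.035 0.003 0.02 0 -0.4 0 0.016;0.035 0.003 0.06 0 -0.4 0 0.016;0.035 0.003 0.1 0 -0.4 0 0.016;0.035 0.003 0.108 0 -0.4 0 0.016;0.035 0.003 0.11 0 -0.4 0 0.016;0.035 0.003 0.11 0 -0.4 0 0.016"
}}

```text
clock: 11.15
tcp_pos: [0.4911, -0.3108, 0.0417]
tool_rot: [0.002, 0.579, 0.815, -0.001]
contact_force: [0.8, -0.2, 0.4]
grip_width: 0.016
grasp_force: 0.0
```

{"name": "move_arm", "arguments": {
  "increments": "0 0 0.003 0 0 0 0.016;0 0 0.0045 0 0 0 0.016;0 0 0.0045 0 0 0 0.016"
}}

```text
clock: 11.45
tcp_pos: [0.4912, -0.3111, 0.0374]
tool_rot: [0.002, 0.579, 0.815, -0.001]
contact_force: [0.9, -0.1, -0.1]
grip_width: 0.0162
grasp_force: 0.0
```

{"name": "move_arm", "arguments": {
  "increments": "0 0 0.002 0 0 0 0.016;0 0 0.004 0 0 0 0.016;0 0 0.004 0 0 0 0.016"
}}

```text
clock: 11.75
tcp_pos: [0.4919, -0.3126, 0.035]
tool_rot: [0.003, 0.579, 0.815, -0.002]
contact_force: [-2.2, -0.8, 9.7]
grip_width: 0.0163
grasp_force: 4.5
```

{"name": "move_arm", "arguments": {
  "increments": "0.003 0 0 0 0 0 0.016;0.006 0 0 0 0 0 0.016;0.008 0 0 0 0 0 0.016;0.008 0 0 0 0 0 0.016;0.008 0 0 0 0 0 0.016"
}}

```text
clock: 12.25
tcp_pos: [0.4893, -0.3048, 0.035]
tool_rot: [0.003, 0.579, 0.815, -0.002]
contact_force: [-2.4, 0.0, 9.5]
grip_width: 0.016
grasp_force: 4.6
```

{"name": "move_arm", "arguments": {
  "increments": "0 0 -0.01 0 0 0 0.016;0 0 -0.05 0 0 0 0.016;-0.02 0 -0.09 0 0 0 0.016;-0.035 0 -0.12 0 0 0 0.016;-0.035 0 -0.12 0 0 0 0.016;-0.035 0 -0.12 0 0 0 0.016"
}}

```text
clock: 12.85
tcp_pos: [0.4996, -0.3358, 0.153]
tool_rot: [0.002, 0.579, 0.815, -0.001]
contact_force: [-0.3, -0.3, -0.6]
grip_width: 0.0161
grasp_force: 0.0
```

```bash
python3 - <<'E'
from h import *
pic('wrist','w4.png'); meas('w4.png');print(robot.sense()['tcp_pos'])
E
```

```text
w4.png body [ 0.4873 -0.3024] yaw 19.2 len 0.059 w 0.031 label [-32.3  34.4] 604 px v146
[ 0.49888194 -0.33487672  0.15143074]
```

```bash
python3 - <<'E'
from h import *
a=np.radians(-4.4);P=np.array([.4607,-.1365])+.0065*np.array([-np.sin(a),np.cos(a)])
go(*P,.038,-4.4)
E
```

```text
0.2060 0.0320 0.1131 -0.04 0.09 23.64
```

{"name": "move_arm", "arguments": {
  "increments": "0.05 0.01 0 0 0 8 0.016;0.1 0.02 0 0 0 16 0.016;0.15 0.03 0.02 0 0 23.7 0.016;0.195 0.032 0.06 0 0 23.7 0.016;0.206 0.032 0.1 0 0 23.7 0.016;0.206 0.032 0.1 0 0 23.7 0.016;0.206 0.032 0.1 0 0 23.7 0.016;0.206 0.032 0.1 0 0 23.7 0.016"
}}

```text
clock: 13.7
tcp_pos: [0.4634, -0.1325, 0.0535]
tool_rot: [0.003, 0.734, 0.679, -0.0]
contact_force: [-0.1, -1.0, 1.5]
grip_width: 0.0157
grasp_force: 0.0
```

```bash
python3 - <<'E'
from h import *
print(robot.sense()['tcp_pos'])
a=np.radians(-4.4);P=np.array([.4607,-.1365])+.0065*np.array([-np.sin(a),np.cos(a)])
go(*P,.038,-4.4)
E
```

```text
[ 0.46337511 -0.13254444  0.05347739]
0.0024 -0.0024 0.0155 0.20 0.25 -0.10
```

{"name": "move_arm", "arguments": {
  "increments": "0.0025 -0.0025 0.012 0.2 0.2 0 0.016;0.0025 -0.0025 0.017 0.2 0.2 0 0.016;0.0025 -0.0025 0.019 0.2 0.2 0 0.016;0.0025 -0.0025 0.02 0.2 0.2 0 0.016;0.0025 -0.0025 0.02 0.2 0.2 0 0.016"
}}

```text
clock: 14.2
tcp_pos: [0.4605, -0.13, 0.0346]
tool_rot: [-0.001, 0.734, 0.679, -0.001]
contact_force: [-7.4, 1.3, 19.1]
grip_width: 0.0163
grasp_force: 9.8
```

{"name": "move_arm", "arguments": {
  "increments": "-0.004 0 -0.0008 0 0 0 0.016;-0.008 0 -0.0008 0 0 0 0.016;-0.012 0 -0.0008 0 0 0 0.016;-0.016 0 -0.0008 0 0 0 0.016;-0.02 0 -0.0008 0 0 0 0.016;-0.025 0 -0.0008 0 0 0 0.016;-0.025 0 -0.0008 0 0 0 0.016"
}}

```text
clock: 14.9
tcp_pos: [0.4585, -0.1553, 0.0348]
tool_rot: [-0.0, 0.734, 0.679, -0.001]
contact_force: [-5.8, 1.4, 14.4]
grip_width: 0.0159
grasp_force: 6.9
```

{"name": "move_arm", "arguments": {
  "increments": "0 0 -0.01 0 0 0 0.016;0.015 0 -0.01 0 0 0 0.016;0.025 0 -0.01 0 0 0 0.016;0.0125 0 -0.01 0 0 0 0.016;0.0125 0 -0.004 0 0 0 0.016;0.0125 0 0 0 0 0 0.016;0.0125 0 0 0 0 0 0.016"
}}

```text
clock: 15.6
tcp_pos: [0.4593, -0.1419, 0.0345]
tool_rot: [-0.001, 0.734, 0.679, -0.001]
contact_force: [-7.3, 1.4, 17.9]
grip_width: 0.0157
grasp_force: 9.2
```

{"name": "move_arm", "arguments": {
  "increments": "-0.004 0 0 0 0 0 0.016;-0.008 0 0 0 0 0 0.016;-0.012 0 0 0 0 0 0.016;-0.016 0 0 0 0 0 0.016;-0.02 0 0 0 0 0 0.016;-0.025 0 0 0 0 0 0.016;-0.025 0 0 0 0 0 0.016"
}}

```text
clock: 16.3
tcp_pos: [0.4573, -0.1676, 0.0347]
tool_rot: [-0.001, 0.734, 0.679, -0.001]
contact_force: [-7.0, -0.1, 19.7]
grip_width: 0.0162
grasp_force: 9.2
```

{"name": "move_arm", "arguments": {
  "increments": "0 0 -0.01 0 0 0 0.016;0 0 -0.05 0 0 0 0.016;-0.02 0 -0.09 0 0 0 0.016;-0.035 0 -0.12 0 0 0 0.016;-0.035 0 -0.12 0 0 0 0.016;-0.035 0 -0.12 0 0 0 0.016;-0.035 0 -0.12 0 0 0 0.016"
}}

```text
clock: 17.0
tcp_pos: [0.4533, -0.1996, 0.1506]
tool_rot: [-0.003, 0.734, 0.679, -0.001]
contact_force: [-0.5, -0.6, -0.8]
grip_width: 0.0162
grasp_force: 0.0
```

```bash
python3 - <<'E'
from h import *
pic('wrist','w5.png'); meas('w5.png');print(robot.sense()['tcp_pos'])
E
```

```text
w5.png body [ 0.5561 -0.0968] yaw 17.2 len 0.061 w 0.032 label [-83.6 -41.6] 220 px v68
w5.png body [ 0.4611 -0.1621] yaw -4.4 len 0.066 w 0.030 label [-12.   50.3] 520 px v147
w5.png body [ 0.5046 -0.297 ] yaw -71.4 len 0.036 w 0.020 label [-32.4   9.4] 151 px v261
[ 0.45323138 -0.19956943  0.15051215]
```

```bash
python3 - <<'E'
from h import *
a=np.radians(-4.4);P=np.array([.4608,-.1618])+.003*np.array([-np.sin(a),np.cos(a)])
go(*P,.038,-4.4)
E
```

```text
0.0409 0.0052 0.1126 -0.32 -0.15 -0.04
```

{"name": "move_arm", "arguments": {
  "increments": "0.041 0.005 0.04 0 0 0 0.016;0.041 0.005 0.08 0 0 0 0.016;0.041 0.005 0.105 0 0 0 0.016;0.041 0.005 0.112 0 0 0 0.016;0.041 0.005 0.115 0 0 0 0.016;0.041 0.005 0.1165 0 0 0 0.016;0.041 0.005 0.1165 0 0 0 0.016"
}}

```text
clock: 17.75
tcp_pos: [0.4632, -0.161, 0.0374]
tool_rot: [0.0, 0.734, 0.679, -0.0]
contact_force: [0.7, -0.1, -0.4]
grip_width: 0.0158
grasp_force: 0.0
```

{"name": "move_arm", "arguments": {
  "increments": "-0.004 0 0 0 0 0 0.016;-0.008 0 0 0 0 0 0.016;-0.012 0 0 0 0 0 0.016;-0.012 0 0 0 0 0 0.016;-0.012 0 -0.01 0 0 0 0.016;-0.02 0 -0.05 0 0 0 0.016;-0.035 0 -0.09 0 0 0 0.016;-0.045 0 -0.12 0 0 0 0.016"
}}

```text
clock: 18.55
tcp_pos: [0.4597, -0.2061, 0.1596]
tool_rot: [0.001, 0.734, 0.679, -0.0]
contact_force: [-0.5, -0.3, -0.4]
grip_width: 0.0159
grasp_force: 0.0
```

{"name": "move_arm", "arguments": {
  "increments": "0 0 0 0 0 0 0.016;0 0 0 0 0 0 0.016;0 0 0 0 0 0 0.016"
}}

```text
clock: 18.85
tcp_pos: [0.4581, -0.2042, 0.1547]
tool_rot: [-0.002, 0.734, 0.679, -0.001]
contact_force: [-1.2, -0.6, -0.1]
grip_width: 0.0163
grasp_force: 0.0
```

```bash
python3 - <<'E'
from h import *
pic('wrist','w6.png'); o=meas('w6.png');print(robot.sense()['tcp_pos'])
m,ang,_=o[0];a=np.radians(ang);P=m-.0065*np.array([-np.sin(a),np.cos(a)])
go(*P,.05,ang)
E
```

```text
w6.png body [ 0.556  -0.0967] yaw 17.0 len 0.061 w 0.032 label [-86.6 -42.4] 224 px v64
w6.png body [ 0.461  -0.1629] yaw -4.4 len 0.067 w 0.031 label [-9.2 55.3] 452 px v142
w6.png body [ 0.506  -0.2965] yaw -73.9 len 0.036 w 0.018 label [-27.6   3.8] 120 px v256
w6.png body [ 0.4616 -0.31  ] yaw -88.6 len 0.037 w 0.010 label None 4 px v267
[ 0.45806374 -0.2040634   0.15447435]
0.1083 0.0922 0.1043 -0.26 -0.18 -21.39
```

```bash
python3 - <<'E'
from h import *
a=np.radians(-4.4);P=np.array([.4608,-.1624])+.003*np.array([-np.sin(a),np.cos(a)])
go(*P,.038,-4.4)
E
```

```text
0.0445 0.0001 0.1166 -0.29 -0.13 -0.04
```

{"name": "move_arm", "arguments": {
  "increments": "0.0445 0 0.04 0 0 0 0.016;0.0445 0 0.08 0 0 0 0.016;0.0445 0 0.105 0 0 0 0.016;0.0445 0 0.115 0 0 0 0.016;0.0445 0 0.118 0 0 0 0.016;0.0445 0 0.12 0 0 0 0.016;0.0445 0 0.12 0 0 0 0.016"
}}

```text
clock: 19.6
tcp_pos: [0.4632, -0.1615, 0.0374]
tool_rot: [0.0, 0.734, 0.679, -0.0]
contact_force: [-0.3, -0.3, 0.3]
grip_width: 0.0158
grasp_force: 0.0
```

{"name": "move_arm", "arguments": {
  "increments": "0 0 0.001 0 0 0 0.016;0 0 0.002 0 0 0 0.016;0 0 0.002 0 0 0 0.016"
}}

```text
clock: 19.9
tcp_pos: [0.4629, -0.1613, 0.0351]
tool_rot: [-0.0, 0.734, 0.679, -0.0]
contact_force: [0.8, 0.2, 3.5]
grip_width: 0.0159
grasp_force: 1.2
```

{"name": "move_arm", "arguments": {
  "increments": "-0.004 0 0.0015 0 0 0 0.016;-0.008 0 0.0015 0 0 0 0.016;-0.0125 0 0.0015 0 0 0 0.016;-0.0125 0 0.0015 0 0 0 0.016;-0.0125 0 -0.01 0 0 0 0.016;-0.02 0 -0.05 0 0 0 0.016;-0.035 0 -0.09 0 0 0 0.016;-0.045 0 -0.12 0 0 0 0.016"
}}

```text
clock: 20.7
tcp_pos: [0.4595, -0.2066, 0.1572]
tool_rot: [0.001, 0.734, 0.679, -0.0]
contact_force: [0.1, 0.3, -0.0]
grip_width: 0.0159
grasp_force: 0.0
```

{"name": "move_arm", "arguments": {
  "increments": "0 0 0 0 0 0 0.016;0 0 0 0 0 0 0.016;0 0 0 0 0 0 0.016"
}}

```text
clock: 21.0
tcp_pos: [0.458, -0.2047, 0.1526]
tool_rot: [-0.002, 0.734, 0.679, -0.001]
contact_force: [0.4, -0.7, -0.2]
grip_width: 0.0158
grasp_force: 0.0
```

```bash
python3 - <<'E'
from h import *
pic('wrist','w7.png'); o=meas('w7.png');print(robot.sense()['tcp_pos'])
m,ang,_=o[0];a=np.radians(ang);P=m-.0065*np.array([-np.sin(a),np.cos(a)])
go(*P,.05,ang)
E
```

```text
w7.png body [ 0.556  -0.0965] yaw 17.1 len 0.061 w 0.032 label [-75.8 -43.3] 219 px v63
w7.png body [ 0.4605 -0.1691] yaw -4.4 len 0.067 w 0.031 label [-37.5  34.3] 601 px v147
w7.png body [ 0.506  -0.2966] yaw -73.9 len 0.036 w 0.018 label [-28.6   4. ] 127 px v257
w7.png body [ 0.4615 -0.3104] yaw -88.6 len 0.037 w 0.010 label None 3 px v268
[ 0.45792281 -0.20455345  0.15229415]
0.1090 0.0923 0.1021 -0.27 -0.19 -21.52
```

{"name": "move_arm", "arguments": {
  "increments": "0.03 0.03 0 0 0 -7 0.016;0.06 0.06 0.02 0 0 -14 0.016;0.095 0.085 0.06 0 0 -21.5 0.016;0.109 0.092 0.1 0 0 -21.5 0.016;0.109 0.092 0.114 0 0 -21.5 0.016;0.109 0.092 0.114 0 0 -21.5 0.016;0.109 0.092 0.114 0 0 -21.5 0.016"
}}

```text
clock: 21.75
tcp_pos: [0.5583, -0.1043, 0.0395]
tool_rot: [-0.002, 0.595, 0.804, -0.001]
contact_force: [-0.2, 0.4, 0.1]
grip_width: 0.0161
grasp_force: 0.0
```

```bash
python3 - <<'E'
from h import *
a=np.radians(17);P=np.array([.556,-.0966])-.0065*np.array([-np.sin(a),np.cos(a)])
print(robot.sense()['tcp_pos'])
go(*P,.0345,17)
E
```

```text
[ 0.55825473 -0.10425302  0.03950877]
0.0015 0.0001 0.0050 -0.19 -0.11 0.03
```

{"name": "move_arm", "arguments": {
  "increments": "0.0015 0 0.003 0 0 0 0.016;0.0015 0 0.005 0 0 0 0.016;0.0015 0 0.0055 0 0 0 0.016;0.0015 0 0.0055 0 0 0 0.016"
}}

```text
clock: 22.15
tcp_pos: [0.5586, -0.1031, 0.0351]
tool_rot: [-0.001, 0.595, 0.804, -0.001]
contact_force: [-2.0, 0.4, 3.6]
grip_width: 0.0158
grasp_force: 1.4
```

{"name": "move_arm", "arguments": {
  "increments": "0.004 0 0 0 0 0 0.016;0.008 0 0 0 0 0 0.016;0.012 0 0 0 0 0 0.016;0.016 0 0 0 0 0 0.016;0.02 0 0 0 0 0 0.016;0.022 0 0 0 0 0 0.016;0.022 0 0 0 0 0 0.016"
}}

```text
clock: 22.85
tcp_pos: [0.552, -0.0812, 0.0351]
tool_rot: [-0.001, 0.594, 0.804, -0.001]
contact_force: [-3.1, -0.4, 6.0]
grip_width: 0.0159
grasp_force: 2.8
```

{"name": "move_arm", "arguments": {
  "increments": "0 0 -0.01 0 0 0 0.016;-0.011 0 -0.01 0 0 0 0.016;-0.011 0 -0.01 0 0 0 0.016;-0.011 0 -0.004 0 0 0 0.016;-0.011 0 0 0 0 0 0.016;-0.011 0 0 0 0 0 0.016"
}}

```text
clock: 23.45
tcp_pos: [0.5554, -0.0926, 0.035]
tool_rot: [-0.001, 0.594, 0.804, -0.001]
contact_force: [-3.5, -0.4, 6.5]
grip_width: 0.0161
grasp_force: 3.3
```

{"name": "move_arm", "arguments": {
  "increments": "0.004 0 0 0 0 0 0.016;0.008 0 0 0 0 0 0.016;0.012 0 0 0 0 0 0.016;0.016 0 0 0 0 0 0.016;0.02 0 0 0 0 0 0.016;0.022 0 0 0 0 0 0.016;0.022 0 0 0 0 0 0.016"
}}

```text
clock: 24.15
tcp_pos: [0.5488, -0.0712, 0.035]
tool_rot: [-0.001, 0.594, 0.804, -0.001]
contact_force: [-2.9, -0.8, 7.1]
grip_width: 0.016
grasp_force: 3.3
```

{"name": "move_arm", "arguments": {
  "increments": "0 0 -0.01 0 0 0 0.016;-0.01 0 -0.05 0 0 0 0.016;-0.04 0 -0.09 0 0 0 0.016;-0.06 0 -0.12 0 0 0 0.016;-0.06 0 -0.12 0 0 0 0.016;-0.06 0 -0.12 0 0 0 0.016;-0.06 0 -0.12 0 0 0 0.016"
}}

```text
clock: 24.85
tcp_pos: [0.5653, -0.1275, 0.1525]
tool_rot: [-0.003, 0.594, 0.804, -0.001]
contact_force: [-0.5, 0.2, -0.6]
grip_width: 0.0159
grasp_force: 0.0
```

```bash
python3 - <<'E'
from h import *
pic('wrist','w8.png'); o=meas('w8.png');print(robot.sense()['tcp_pos'])
E
```

```text
w8.png body [ 0.5479 -0.0761] yaw 17.1 len 0.054 w 0.031 label [-32.5  35.8] 439 px v129
w8.png body [ 0.4579 -0.1691] yaw -4.4 len 0.070 w 0.033 label [-34.2  34.6] 713 px v189
w8.png body [ 0.4647 -0.3017] yaw 78.8 len 0.035 w 0.019 label [-35.7  -3.5] 56 px v294
[ 0.56522481 -0.12733475  0.15233321]
```

A, B and C now read +1.6°, 0° and +1°. Next I'll grasp B, with the tool turned across its axis.

```bash
python3 - <<'E'
from h import *
go(.45,-.1691,.12,-94.4)
for (u,v) in [(0,0)]: pass
im=np.load('pics/t1.png.npz')['im'];cv2.imwrite('pics/t1c.png',cv2.resize(im[110:250,60:240],(720,560),interpolation=cv2.INTER_CUBIC))
E
```

```text
-0.0062 -0.1223 0.0329 -0.40 0.12 111.48
```

View pics/t1c.png

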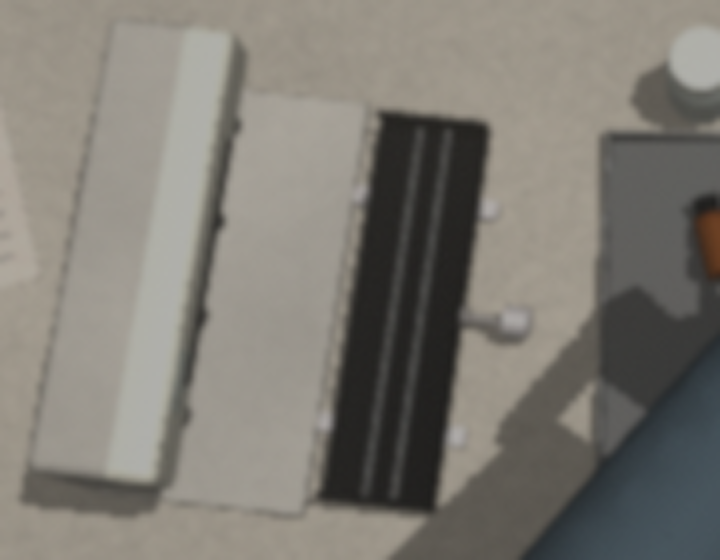

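The carriage is out. Its rails run from (420,128) to (367,497) and from (448,128) to (395,497) in this crop.

{"name": "move_arm", "arguments": {
  "increments": "0 -0.015 0.005 0 0 8 0.06;0 -0.03 0.01 0 0 16 0.06;0 -0.05 0.01 0 0 24 0.06;0 -0.07 0.02 0 0 32 0.06;0 -0.09 0.03 0 0 40 0.06;-0.006 -0.11 0.033 0 0 48 0.06;-0.006 -0.122 0.033 0 0 56 0.06;-0.006 -0.122 0.033 0 0 64 0.06"
}}

```text
clock: 25.7
tcp_pos: [0.4495, -0.169, 0.1198]
tool_rot: [-0.002, 0.931, 0.364, -0.002]
contact_force: [-0.1, -0.3, 0.2]
grip_width: 0.0598
grasp_force: 0.0
```

{"name": "move_arm", "arguments": {
  "increments": "0 0 0 0 0 8 0.06;0 0 0 0 0 16 0.06;0 0 0 0 0 24 0.06;0 0 0 0 0 32 0.06;0 0 0 0 0 40 0.06;0 0 0 0 0 47.5 0.06;0 0 0 0 0 47.5 0.06;0 0 0 0 0 47.5 0.06"
}}

```text
clock: 26.5
tcp_pos: [0.4511, -0.1692, 0.1208]
tool_rot: [-0.001, 0.999, -0.037, -0.002]
contact_force: [-0.4, 0.0, 0.1]
grip_width: 0.0597
grasp_force: 0.0
```

```bash
python3 - <<'E'
from h import *
c=lambda u,v:(60+u/4,110+v/4)
a=ray('t1.png',*c(434,128),.026);b=ray('t1.png',*c(381,497),.026);print(a,b,(a+b)/2,np.degrees(np.arctan2(*(a-b)[1::-1])),'knob',ray('t1.png',*c(516,322),.029))
im=pic('wrist','w9.png'); o=meas('w9.png');s=robot.sense();print(s['tcp_pos'],s['joints'])
E
```

```text
[0.6928527  0.14826985 0.026     ] [0.3728291  0.17779747 0.026     ] [0.5328409  0.16303366 0.026     ] -5.271583256602426 knob [0.52236122 0.07098651 0.029     ]
w9.png body [ 0.5499 -0.0753] yaw 16.9 len 0.056 w 0.033 label [-35.   34.4] 1063 px v88
w9.png body [ 0.4852 -0.3034] yaw 18.6 len 0.064 w 0.034 label [-32.  37.] 875 px v143
w9.png body [ 0.4577 -0.1687] yaw -4.4 len 0.070 w 0.032 label [-36.5  32.6] 422 px v180
[ 0.45128834 -0.16942479  0.12103762] [-5.94471576e-01 -5.50710762e-02  2.04426792e+00 -8.01922682e-04
  1.15587344e+00  1.05176304e+00]
```

View pics/w9.png

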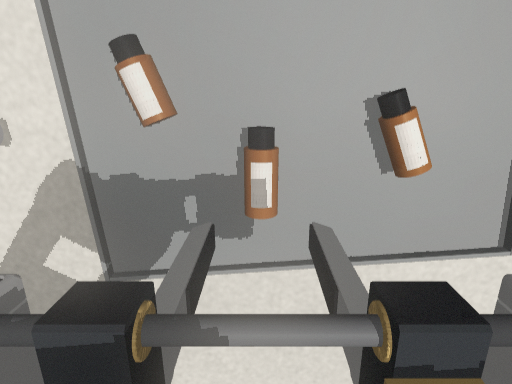

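The picture shows all three labels facing up: A at (145,90), B at (261,180) and C at (408,140). I'll descend on B.

```bash
python3 - <<'E'
from h import *
go(.463,-.169,.008,-94.4)
E
```

```text
0.0120 -0.0012 0.1130 -0.06 0.19 0.10
```

{"name": "move_arm", "arguments": {
  "increments": "0.012 -0.001 0.04 0 0.2 0 0.06;0.012 -0.001 0.075 0 0.2 0 0.06;0.012 -0.001 0.1 0 0.2 0 0.06;0.012 -0.001 0.112 0 0.2 0 0.06;0.012 -0.001 0.113 0 0.2 0 0.06;0.012 -0.001 0.113 0 0.2 0 0.06",
  "force": 25
}}

```text
clock: 27.15
tcp_pos: [0.4641, -0.1703, 0.0095]
tool_rot: [0.0, 0.999, -0.039, 0.001]
contact_force: [-0.2, -0.7, 1.1]
grip_width: 0.06
grasp_force: 0.0
```

{"name": "move_arm", "arguments": {
  "increments": "0 0 0 0 0 0 0.034;0 0 0 0 0 0 0.034;0 0 0 0 0 0 0.02;0 0 0 0 0 0 0.02;0 0 0 0 0 0 0.02"
}}

```text
clock: 27.65
tcp_pos: [0.4639, -0.1701, 0.0093]
tool_rot: [0.0, 0.999, -0.039, 0.001]
contact_force: [0.1, -0.6, 3.7]
grip_width: 0.0316
grasp_force: 25.0
```

{"name": "move_arm", "arguments": {
  "increments": "0 0 -0.02 0 0 0 0.02;0 0 -0.05 0 0 0 0.02;0 0 -0.07 0 0 0 0.02;0 0 -0.07 0 0 0 0.02;0 0 -0.07 0 0 0 0.02",
  "force": 30
}}

```text
clock: 28.15
tcp_pos: [0.4632, -0.1698, 0.0783]
tool_rot: [-0.0, 0.999, -0.039, 0.001]
contact_force: [-0.2, 0.4, -1.0]
grip_width: 0.0313
grasp_force: 30.0
```

```bash
python3 - <<'E'
from h import *
go(.5285,.1645,.08,-95.5); print(robot.sense()['grasp_force'])
E
```

```text
0.0391 -0.3384 -0.0015 -0.02 -0.07 1.04
29.999827444553375
```

{"name": "move_arm", "arguments": {
  "increments": "0.002 -0.02 0 0 0 0 0.02;0.007 -0.06 0 0 0 0.5 0.02;0.012 -0.1 0 0 0 1 0.02;0.017 -0.145 0 0 0 1 0.02;0.022 -0.19 0 0 0 1 0.02;0.027 -0.235 0 0 0 1 0.02;0.032 -0.28 0 0 0 1 0.02;0.036 -0.315 0 0 0 1 0.02"
}}

```text
clock: 28.95
tcp_pos: [0.5224, 0.1436, 0.0767]
tool_rot: [0.0, 0.999, -0.047, -0.001]
contact_force: [-0.4, -0.2, -0.4]
grip_width: 0.0316
grasp_force: 30.0
```

{"name": "move_arm", "arguments": {
  "increments": "0.002 -0.015 0 0 0 0 0.02;0.003 -0.023 0 0 0 0 0.02;0.003 -0.023 0 0 0 0 0.02;0.003 -0.023 0 0 0 0 0.02;0.003 -0.023 0 0 0 0 0.02"
}}

```text
clock: 29.45
tcp_pos: [0.5289, 0.1627, 0.0787]
tool_rot: [0.0, 0.999, -0.048, 0.001]
contact_force: [-0.6, -0.6, -0.9]
grip_width: 0.0313
grasp_force: 30.0
```

```bash
python3 - <<'E'
from h import *
im=pic('wrist','w10.png');s=robot.sense();print(s['tcp_pos'],s['grasp_force'])
E
```

```text
[0.52897154 0.16276993 0.07885949] 29.999957978725433
```

View pics/w10.png

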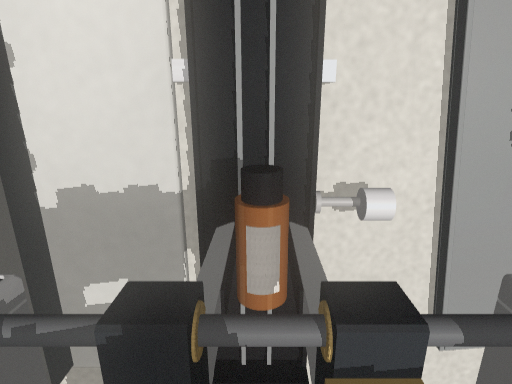

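B is held with its label facing up. The rails run at columns 240 and 271 (row 150), and the knob is at (376,204).

```bash
python3 - <<'E'
from h import *
f='w10.png';im=np.load('pics/w10.png.npz')['im'].astype(int).sum(2)
o=meas(f,h=.0885)
C=[]
for v in(10,40,70,100,130,150):
    r=im[v];l=225+np.argmax(r[225:253]);k=258+np.argmax(r[258:290]);p=[ray(f,x,v,.026)for x in(l,k)];c=(p[0]+p[1])/2;C.append(c);print(v,l,k,c.round(4),np.linalg.norm(p[0]-p[1]).round(4))
C=np.array(C);k=np.polyfit(C[:,0],C[:,1],1);print('line ang',np.degrees(np.arctan(k[0])),'y at .5285',np.polyval(k,.5285))
kn=ray(f,377,204,.029);print('knob',kn,'T',kn[:2]+.094*np.array([.0958,.9954]))
E
```

```text
w10.png body [0.5251 0.1631] yaw -5.5 len 0.071 w 0.032 label [-36.8 -26.5] 44 px v242
10 235 272 [0.6698 0.1545 0.026 ] 0.0248
40 235 273 [0.6516 0.1561 0.026 ] 0.0261
70 239 272 [0.6323 0.157  0.026 ] 0.0232
100 238 274 [0.6121 0.1587 0.026 ] 0.026
130 241 272 [0.5908 0.1605 0.026 ] 0.023
150 240 270 [0.5761 0.1632 0.026 ] 0.0227
line ang -4.941316864752934 y at .5285 0.16641513525391533
knob [0.52482465 0.07187948 0.029     ] T [0.53382985 0.16544708]
```

{"name": "move_arm", "arguments": {
  "increments": "0 -0.0033 0.01 0 0 0 0.02;0 -0.0033 0.03 0 0 0 0.02;0 -0.0033 0.04 0 0 0 0.02;0 -0.0033 0.045 0 0 0 0.02;0 -0.0033 0.047 0 0 0 0.02;0 -0.0033 0.047 0 0 0 0.02;0 -0.0033 0.047 0 0 0 0.02"
}}

```text
clock: 30.2
tcp_pos: [0.53, 0.1673, 0.0326]
tool_rot: [-0.0, 0.999, -0.048, 0.001]
contact_force: [0.2, -1.5, -0.0]
grip_width: 0.0311
grasp_force: 30.0
```

{"name": "move_arm", "arguments": {
  "increments": "0 0.001 0.002 0 0 0 0.02;0 0.001 0.0035 0 0 0 0.02;0 0.001 0.0035 0 0 0 0.02;0 0.001 0.0035 0 0 0 0.02"
}}

```text
clock: 30.6
tcp_pos: [0.53, 0.1664, 0.0293]
tool_rot: [-0.0, 0.999, -0.048, 0.001]
contact_force: [-1.1, 0.4, 4.8]
grip_width: 0.031
grasp_force: 30.0
```

{"name": "move_arm", "arguments": {
  "increments": "0 0 0 0 0 0 0.05;0 0 0 0 0 0 0.05;0 0 0 0 0 0 0.05;0 0 -0.02 0 0 0 0.05;0 0 -0.06 0 0 0 0.05;0 0 -0.1 0 0 0 0.05;0 0 -0.1 0 0 0 0.05;0 0 -0.1 0 0 0 0.05"
}}

```text
clock: 31.4
tcp_pos: [0.5296, 0.1662, 0.1291]
tool_rot: [-0.0, 0.999, -0.048, 0.002]
contact_force: [-1.1, -0.4, 0.5]
grip_width: 0.0498
grasp_force: 0.0
```

```bash
python3 - <<'E'
from h import *
im=pic('wrist','w11.png');meas('w11.png',h=.0385)
cv2.imwrite('pics/w11c.png',im[100:330,130:400])
go(.546,-.0755,.12,-73)
E
```

```text
w11.png body [ 0.5509 -0.0509] yaw 17.0 len 0.055 w 0.017 label None 0 px v147
w11.png body [0.5236 0.1682] yaw -5.6 len 0.073 w 0.032 label [-32.3  36.9] 87 px v197
0.0404 0.2388 0.0076 0.00 -0.01 -22.46
```

View pics/w11c.png

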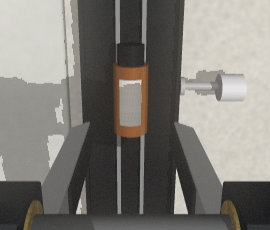

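B is seated between the rails with its label up. Next is A.

{"name": "move_arm", "arguments": {
  "increments": "0.005 0.04 0 0 0 -4 0.06;0.01 0.08 0 0 0 -8 0.06;0.02 0.12 0 0 0 -12 0.06;0.025 0.16 0 0 0 -16 0.06;0.035 0.2 0.007 0 0 -20 0.06;0.04 0.239 0.007 0 0 -22.5 0.06;0.04 0.239 0.007 0 0 -22.5 0.06;0.04 0.239 0.007 0 0 -22.5 0.06"
}}

```text
clock: 32.25
tcp_pos: [0.545, -0.0755, 0.1195]
tool_rot: [-0.001, 0.989, 0.147, -0.001]
contact_force: [0.0, 0.6, 0.1]
grip_width: 0.0604
grasp_force: 0.0
```

```bash
python3 - <<'E'
from h import *
im=pic('wrist','w12.png');o=meas('w12.png');print(robot.sense()['tcp_pos'])
a=np.radians(17);d=np.array([np.cos(a),np.sin(a)])
go(*(np.array([.5490,-.0754])+.003*d),.008,-73)
E
```

```text
w12.png body [0.5301 0.1651] yaw -5.3 len 0.054 w 0.007 label None 0 px v124
w12.png body [ 0.5461 -0.0768] yaw 17.3 len 0.059 w 0.032 label [-33.7  -8.8] 316 px v189
w12.png body [ 0.5103 -0.2983] yaw 73.2 len 0.050 w 0.022 label [-0.7 30.2] 61 px v286
[ 0.54515808 -0.07473541  0.11979093]
0.0066 0.0020 0.1118 -0.11 0.06 0.01
```

{"name": "move_arm", "arguments": {
  "increments": "0.0054 0.0025 0.04 0 0 0 0.06;0.0054 0.0025 0.075 0 0 0 0.06;0.0054 0.0025 0.1 0 0 0 0.06;0.0054 0.0025 0.11 0 0 0 0.06;0.0054 0.0025 0.112 0 0 0 0.06;0.0054 0.0025 0.112 0 0 0 0.06",
  "force": 25
}}

```text
clock: 32.9
tcp_pos: [0.5529, -0.0758, 0.0102]
tool_rot: [0.0, 0.989, 0.149, 0.001]
contact_force: [0.2, -0.3, 0.1]
grip_width: 0.0601
grasp_force: 0.0
```

{"name": "move_arm", "arguments": {
  "increments": "0 0 0 0 0 0 0.034;0 0 0 0 0 0 0.034;0 0 0 0 0 0 0.02;0 0 0 0 0 0 0.02;0 0 0 0 0 0 0.02"
}}

```text
clock: 33.4
tcp_pos: [0.5527, -0.0765, 0.01]
tool_rot: [0.0, 0.989, 0.148, 0.001]
contact_force: [-0.8, 0.2, 3.1]
grip_width: 0.0314
grasp_force: 25.0
```

{"name": "move_arm", "arguments": {
  "increments": "0 0 -0.02 0 0 0 0.02;0 0 -0.05 0 0 0 0.02;0 0 -0.075 0 0 0 0.02;0 0 -0.075 0 0 0 0.02;0 0 -0.075 0 0 0 0.02",
  "force": 30
}}

```text
clock: 33.9
tcp_pos: [0.5521, -0.0763, 0.0842]
tool_rot: [0.0, 0.989, 0.148, 0.001]
contact_force: [-0.5, 0.7, -0.9]
grip_width: 0.031
grasp_force: 30.0
```

```bash
python3 - <<'E'
from h import *
pic('wrist','w13.png');meas('w13.png',h=.094)
f='w13.png'
go(.609,.1585,.088,-95.5)
E
```

```text
w13.png body [ 0.5453 -0.0785] yaw 17.0 len 0.064 w 0.032 label [-40.  -17.9] 50 px v249
0.1239 -0.2074 -0.0047 -0.05 0.02 22.54
```

{"name": "move_arm", "arguments": {
  "increments": "0.02 -0.03 -0.004 0 0 4 0.02;0.042 -0.07 -0.004 0 0 9 0.02;0.065 -0.11 -0.004 0 0 14 0.02;0.09 -0.15 -0.004 0 0 19 0.02;0.11 -0.185 -0.004 0 0 22.5 0.02;0.124 -0.207 -0.004 0 0 22.5 0.02;0.124 -0.207 -0.004 0 0 22.5 0.02;0.124 -0.207 -0.004 0 0 22.5 0.02"
}}

```text
clock: 34.75
tcp_pos: [0.6088, 0.1578, 0.0865]
tool_rot: [0.0, 0.999, -0.047, -0.001]
contact_force: [-0.6, 0.9, -1.6]
grip_width: 0.0314
grasp_force: 30.0
```

```bash
python3 - <<'E'
from h import *
pic('wrist','w14.png');meas('w14.png',h=.097);print(robot.sense()['tcp_pos'],robot.sense()['grasp_force'])
go(.6101,.1588,.036,-95.4)
E
```

```text
w14.png body [0.5994 0.1588] yaw -5.4 len 0.069 w 0.032 label [-39.4  32.6] 189 px v253
[0.60899026 0.15713375 0.08686985] 29.99970853328705
0.0010 -0.0018 0.0509 0.03 0.08 -0.08
```

{"name": "move_arm", "arguments": {
  "increments": "0.005 -0.0018 0.01 0 0 0 0.02;0.005 -0.0018 0.03 0 0 0 0.02;0.005 -0.0018 0.045 0 0 0 0.02;0.005 -0.0018 0.051 0 0 0 0.02;0.005 -0.0018 0.052 0 0 0 0.02;0.005 -0.0018 0.052 0 0 0 0.02"
}}

```text
clock: 35.4
tcp_pos: [0.6156, 0.159, 0.0367]
tool_rot: [-0.0, 0.999, -0.048, 0.001]
contact_force: [0.4, 0.0, -1.4]
grip_width: 0.0312
grasp_force: 30.0
```

{"name": "move_arm", "arguments": {
  "increments": "0 0.0005 0.003 0 0 0 0.02;0 0.0005 0.005 0 0 0 0.02;0 0.0005 0.007 0 0 0 0.02;0 0.0005 0.007 0 0 0 0.02"
}}

```text
clock: 35.8
tcp_pos: [0.6153, 0.1588, 0.0296]
tool_rot: [-0.0, 0.999, -0.048, 0.001]
contact_force: [-0.3, -0.9, 0.5]
grip_width: 0.0311
grasp_force: 30.0
```

{"name": "move_arm", "arguments": {
  "increments": "0 0 0.0005 0 0 0 0.02;0 0 0.001 0 0 0 0.02;0 0 0.001 0 0 0 0.02"
}}

```text
clock: 36.1
tcp_pos: [0.6155, 0.1589, 0.0292]
tool_rot: [-0.0, 0.999, -0.048, 0.001]
contact_force: [-1.2, -1.0, 3.9]
grip_width: 0.0314
grasp_force: 30.0
```

{"name": "move_arm", "arguments": {
  "increments": "0 0 0 0 0 0 0.05;0 0 0 0 0 0 0.05;0 0 0 0 0 0 0.05;0 0 -0.02 0 0 0 0.05;0 0 -0.06 0 0 0 0.05;-0.04 0 -0.1 0 0 0 0.05;-0.06 0 -0.1 0 0 0 0.05;-0.06 0 -0.1 0 0 0 0.05"
}}

```text
clock: 36.9
tcp_pos: [0.5542, 0.165, 0.1297]
tool_rot: [-0.0, 0.999, -0.047, 0.002]
contact_force: [0.4, 0.5, -0.9]
grip_width: 0.0502
grasp_force: 0.0
```

```bash
python3 - <<'E'
from h import *
im=pic('wrist','w15.png');meas('w15.png',h=.0385)
cv2.imwrite('pics/w15c.png',cv2.resize(im[60:260,180:340],(480,600),interpolation=cv2.INTER_CUBIC))
a=np.radians(18.8);print(robot.sense()['tcp_pos']);go(.486,-.303,.12,-71)
E
```

```text
w15.png body [0.6098 0.1594] yaw -5.7 len 0.055 w 0.032 label [-39.1  31.3] 850 px v131
w15.png body [0.5231 0.1678] yaw -6.3 len 0.075 w 0.032 label [-32.5 -28.1] 26 px v223
[0.55495054 0.16461621 0.12871634]
-0.0244 0.4720 0.0085 0.00 -0.13 -24.43
```

View pics/w15c.png

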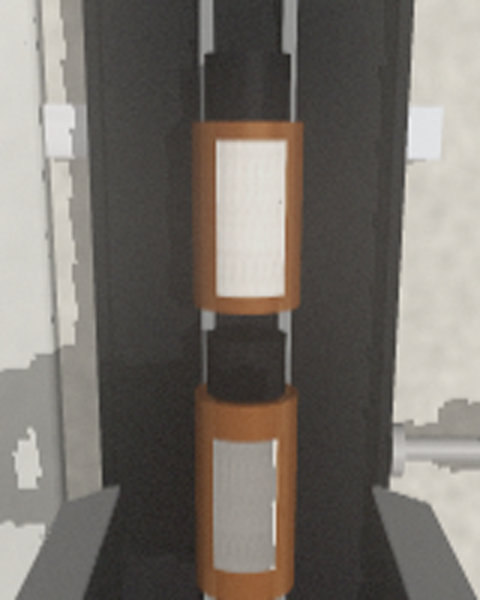

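The gap between A and B is about 6 mm, and both labels are up. I'll close it by sliding A back 4 mm in the grip.

{"name": "move_arm", "arguments": {
  "increments": "0.03 0 0 0 0 0 0.05;0.06 0 0.03 0 0 0 0.05;0.06 0 0.07 0 0 0 0.05;0.06 0 0.09 0 0 0 0.05;0.06 0 0.099 0 0 0 0.05;0.06 0 0.099 0 0 0 0.05;0.06 0 0.099 0 0 0 0.05",
  "force": 15
}}

```text
clock: 37.65
tcp_pos: [0.6163, 0.1587, 0.0303]
tool_rot: [-0.0, 0.999, -0.048, 0.001]
contact_force: [0.5, 0.4, 0.5]
grip_width: 0.0498
grasp_force: 0.0
```

{"name": "move_arm", "arguments": {
  "increments": "0 0 0 0 0 0 0.02;0 0 0 0 0 0 0.02;0 0 0 0 0 0 0.02;0 0 0 0 0 0 0.02;-0.002 0 0 0 0 0 0.02;-0.004 0 0 0 0 0 0.02;-0.0045 0 0 0 0 0 0.02;-0.0045 0 0 0 0 0 0.02"
}}

```text
clock: 38.45
tcp_pos: [0.612, 0.1592, 0.0306]
tool_rot: [-0.0, 0.999, -0.048, 0.002]
contact_force: [3.8, -0.2, 4.6]
grip_width: 0.0314
grasp_force: 15.0
```

{"name": "move_arm", "arguments": {
  "increments": "0 0 0 0 0 0 0.05;0 0 0 0 0 0 0.05;0 0 0 0 0 0 0.05;0 0 -0.02 0 0 0 0.05;0 0 -0.06 0 0 0 0.05;-0.04 0 -0.1 0 0 0 0.05;-0.06 0 -0.1 0 0 0 0.05;-0.06 0 -0.1 0 0 0 0.05"
}}

```text
clock: 39.25
tcp_pos: [0.5489, 0.1654, 0.1301]
tool_rot: [-0.0, 0.999, -0.047, 0.001]
contact_force: [0.2, -0.2, 0.2]
grip_width: 0.0503
grasp_force: 0.0
```

```bash
python3 - <<'E'
from h import *
im=pic('wrist','w16.png');meas('w16.png',h=.0385)
print(robot.sense()['tcp_pos']);go(.486,-.303,.12,-71)
E
```

```text
w16.png body [0.606  0.1596] yaw -6.3 len 0.055 w 0.032 label [-38.7  32.1] 852 px v129
w16.png body [0.5235 0.168 ] yaw -5.4 len 0.074 w 0.032 label [-33.  -28.5] 35 px v217
[0.54980868 0.16505648 0.12928241]
-0.0193 0.4720 0.0092 0.00 -0.04 -24.42
```

{"name": "move_arm", "arguments": {
  "increments": "-0.001 0.03 0 0 0 -3 0.06;-0.003 0.08 0 0 0 -6 0.06;-0.005 0.13 0 0 0 -9 0.06;-0.007 0.18 0 0 0 -12 0.06;-0.01 0.23 0 0 0 -15 0.06;-0.012 0.28 0 0 0 -18 0.06;-0.014 0.33 0.009 0 0 -21 0.06;-0.016 0.38 0.009 0 0 -24.4 0.06"
}}

```text
clock: 40.1
tcp_pos: [0.4977, -0.2127, 0.118]
tool_rot: [-0.001, 0.986, 0.165, -0.001]
contact_force: [1.3, 0.5, -0.6]
grip_width: 0.0597
grasp_force: 0.0
```

```bash
python3 - <<'E'
from h import *
go(.486,-.303,.12,-71)
E
```

```text
-0.0405 0.0816 -0.0022 -0.16 0.05 0.04
```

{"name": "move_arm", "arguments": {
  "increments": "-0.018 0.037 0 0 0 0 0.06;-0.036 0.072 0 0 0 0 0.06;-0.0405 0.0816 0 0 0 0 0.06;-0.0405 0.0816 0 0 0 0 0.06;-0.0405 0.0816 0 0 0 0 0.06;-0.0405 0.0816 0 0 0 0 0.06"
}}

```text
clock: 40.7
tcp_pos: [0.4874, -0.2995, 0.1198]
tool_rot: [-0.001, 0.986, 0.165, 0.0]
contact_force: [-0.3, 0.1, 0.1]
grip_width: 0.0602
grasp_force: 0.0
```

```bash
python3 - <<'E'
from h import *
pic('wrist','w17.png');o=meas('w17.png')
print(robot.sense()['tcp_pos'])
m,ang,_=o[0];a=np.radians(ang);d=np.array([np.cos(a),np.sin(a)])
go(*(m+(.0018+.004)*d),.009,-71)
E
```

```text
w17.png body [ 0.4851 -0.3033] yaw 18.3 len 0.063 w 0.031 label [-34.   26.7] 369 px v193
[ 0.48743821 -0.29953441  0.11994964]
0.0022 0.0029 0.1110 -0.03 -0.06 0.05
```

{"name": "move_arm", "arguments": {
  "increments": "0.002 0.003 0.04 0 0 0 0.06;0.002 0.003 0.075 0 0 0 0.06;0.002 0.003 0.1 0 0 0 0.06;0.002 0.003 0.11 0 0 0 0.06;0.002 0.003 0.111 0 0 0 0.06;0.002 0.003 0.111 0 0 0 0.06",
  "force": 25
}}

```text
clock: 41.35
tcp_pos: [0.4911, -0.3035, 0.0105]
tool_rot: [0.001, 0.986, 0.165, 0.001]
contact_force: [0.9, -0.5, 0.2]
grip_width: 0.0599
grasp_force: 0.0
```

{"name": "move_arm", "arguments": {
  "increments": "0 0 0 0 0 0 0.034;0 0 0 0 0 0 0.034;0 0 0 0 0 0 0.02;0 0 0 0 0 0 0.02;0 0 0 0 0 0 0.02"
}}

```text
clock: 41.85
tcp_pos: [0.4905, -0.3035, 0.0098]
tool_rot: [0.0, 0.986, 0.164, 0.001]
contact_force: [0.4, 0.9, 2.5]
grip_width: 0.0313
grasp_force: 25.0
```

{"name": "move_arm", "arguments": {
  "increments": "0 0 -0.02 0 0 0 0.02;0 0 -0.05 0 0 0 0.02;0 0 -0.075 0 0 0 0.02;0 0 -0.075 0 0 0 0.02;0 0 -0.075 0 0 0 0.02",
  "force": 30
}}

```text
clock: 42.35
tcp_pos: [0.4899, -0.3032, 0.0838]
tool_rot: [0.0, 0.986, 0.164, 0.001]
contact_force: [0.2, 0.1, -0.5]
grip_width: 0.0314
grasp_force: 30.0
```

```bash
python3 - <<'E'
from h import *
pic('wrist','w18.png');meas('w18.png',h=.094);print(robot.sense()['tcp_pos'])
go(.444,.1745,.088,-95.5)
E
```

```text
w18.png body [ 0.4851 -0.305 ] yaw 18.9 len 0.067 w 0.032 label [-39.8 -24.4] 32 px v246
[ 0.48931285 -0.30264266  0.08282541]
0.1120 -0.4660 -0.0044 -0.09 0.00 24.44
```

{"name": "move_arm", "arguments": {
  "increments": "0.008 -0.035 -0.004 0 0 3 0.02;0.019 -0.08 -0.004 0 0 7 0.02;0.03 -0.125 -0.004 0 0 11 0.02;0.041 -0.17 -0.004 0 0 15 0.02;0.052 -0.215 -0.004 0 0 19 0.02;0.063 -0.26 -0.004 0 0 22 0.02;0.073 -0.305 -0.004 0 0 24.4 0.02;0.084 -0.35 -0.004 0 0 24.4 0.02"
}}

```text
clock: 43.2
tcp_pos: [0.454, 0.0569, 0.0864]
tool_rot: [-0.0, 0.999, -0.048, -0.001]
contact_force: [1.1, 0.2, -1.7]
grip_width: 0.0311
grasp_force: 30.0
```

```bash
python3 - <<'E'
from h import *
s=robot.sense();print(s['tcp_pos'],s['grasp_force'])
go(.446,.1745,.08,-95.4)
E
```

```text
[0.45395775 0.05689774 0.0864257 ] 29.995467960834503
-0.0192 -0.1163 0.0065 -0.03 0.11 -0.13
```

{"name": "move_arm", "arguments": {
  "increments": "-0.007 -0.045 0 0 0 0 0.02;-0.014 -0.09 0 0 0 0 0.02;-0.0192 -0.1163 0 0 0 0 0.02;-0.0192 -0.1163 0 0 0 0 0.02;-0.0192 -0.1163 0.006 0 0 0 0.02;-0.0192 -0.1163 0.006 0 0 0 0.02;-0.0192 -0.1163 0.006 0 0 0 0.02"
}}

```text
clock: 43.9
tcp_pos: [0.4476, 0.1715, 0.0815]
tool_rot: [0.0, 0.999, -0.049, -0.0]
contact_force: [-0.0, 0.1, -0.2]
grip_width: 0.0312
grasp_force: 30.0
```

```bash
python3 - <<'E'
from h import *
s=robot.sense();print(s['tcp_pos'],s['grasp_force'])
im=pic('wrist','w19.png');meas('w19.png',h=s['tcp_pos'][2]+.0095)
cv2.imwrite('pics/w19c.png',im[60:330,160:370])
go(.446,.1743,.036,-95.4)
E
```

```text
[0.44758912 0.17145286 0.08151709] 29.99705135822296
w19.png body [0.5722 0.1624] yaw 84.5 len 0.024 w 0.010 label [-2.4  1.8] 93 px v10
w19.png body [0.5274 0.1669] yaw -5.5 len 0.053 w 0.024 label [-24.8  26. ] 1126 px v103
w19.png body [0.4421 0.1721] yaw -5.7 len 0.068 w 0.032 label [-39.3 -22.3] 51 px v247
-0.0022 -0.0026 0.0459 -0.00 -0.04 -0.17
```

View pics/w19c.png

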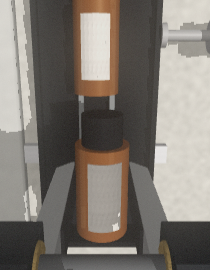

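{"name": "move_arm", "arguments": {
  "increments": "-0.002 -0.0028 0.01 0 0 0 0.02;-0.002 -0.0028 0.03 0 0 0 0.02;-0.002 -0.0028 0.042 0 0 0 0.02;-0.002 -0.0028 0.048 0 0 0 0.02;-0.002 -0.0028 0.048 0 0 0 0.02;-0.002 -0.0028 0.048 0 0 0 0.02"
}}

```text
clock: 44.55
tcp_pos: [0.4466, 0.1756, 0.0347]
tool_rot: [-0.0, 0.999, -0.048, 0.001]
contact_force: [-0.8, -0.3, -0.6]
grip_width: 0.0313
grasp_force: 30.0
```

{"name": "move_arm", "arguments": {
  "increments": "0 0.001 0.003 0 0 0 0.02;0 0.001 0.005 0 0 0 0.02;0 0.001 0.006 0 0 0 0.02;0 0.001 0.006 0 0 0 0.02"
}}

```text
clock: 44.95
tcp_pos: [0.447, 0.175, 0.0294]
tool_rot: [-0.0, 0.999, -0.048, 0.001]
contact_force: [-0.7, 0.7, 5.5]
grip_width: 0.0309
grasp_force: 30.0
```

{"name": "move_arm", "arguments": {
  "increments": "0.001 0 0 0 0 0 0.02;0.002 0 0 0 0 0 0.02;0.0025 0 0 0 0 0 0.02;0.0025 0 0 0 0 0 0.02"
}}

```text
clock: 45.35
tcp_pos: [0.4483, 0.1753, 0.029]
tool_rot: [-0.001, 0.999, -0.048, -0.0]
contact_force: [-3.7, 3.0, 5.8]
grip_width: 0.031
grasp_force: 30.0
```

{"name": "move_arm", "arguments": {
  "increments": "0 0 0 0 0 0 0.05;0 0 0 0 0 0 0.05;0 0 0 0 0 0 0.05;0 0 -0.02 0 0 0 0.05;0 0 -0.06 0 0 0 0.05;0 0 -0.1 0 0 0 0.05;0.02 0 -0.15 0 0 0 0.05;0.02 0 -0.15 0 0 0 0.05"
}}

```text
clock: 46.15
tcp_pos: [0.4736, 0.1727, 0.1855]
tool_rot: [-0.001, 0.999, -0.048, 0.007]
contact_force: [0.9, -0.3, 0.1]
grip_width: 0.0498
grasp_force: 0.0
```

```bash
python3 - <<'E'
from h import *
im=pic('wrist','w20.png');meas('w20.png',h=.0385);print(robot.sense()['tcp_pos'])
cv2.imwrite('pics/w20c.png',cv2.resize(im[0:260,160:360],(600,780))[:600])
c=im[0:260,180:330];cv2.imwrite('pics/w20c.png',cv2.resize(c,(346,600),interpolation=cv2.INTER_CUBIC))
go(.5244,.0718,.12,-95.4+90)
E
```

```text
w20.png body [0.6087 0.1594] yaw -5.7 len 0.057 w 0.032 label [-39.5  29.1] 750 px v45
w20.png body [0.5247 0.1677] yaw -6.2 len 0.068 w 0.032 label [-31.9  35.3] 631 px v131
w20.png body [0.4427 0.1757] yaw -6.2 len 0.064 w 0.031 label [-39.   27.9] 532 px v207
[0.47173443 0.1725239  0.18273144]
0.0614 0.0953 0.0632 0.36 -0.54 -90.09
```

View pics/w20c.png

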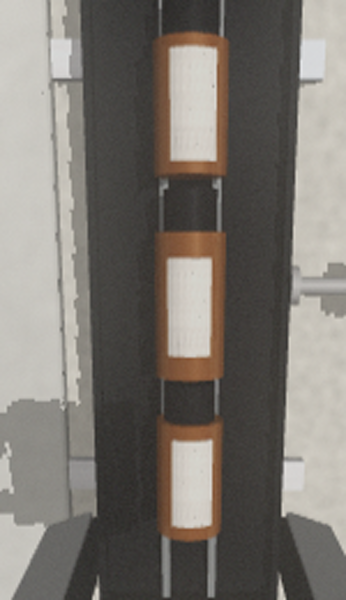

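All three bottles are in the row with labels up and small gaps. Now I'll go to the knob.

{"name": "move_arm", "arguments": {
  "increments": "0.01 0.015 0 0 0 -8 0.06;0.02 0.03 0 0 0 -16 0.06;0.03 0.045 0 0 0 -24 0.06;0.04 0.06 0 0 0 -32 0.06;0.05 0.08 0 0 0 -40 0.06;0.06 0.095 0 0 0 -48 0.06;0.0614 0.0953 0.02 0 0 -56 0.06;0.0614 0.0953 0.04 0 0 -64 0.06"
}}

```text
clock: 47.0
tcp_pos: [0.5198, 0.0711, 0.1364]
tool_rot: [-0.0, 0.871, 0.491, -0.0]
contact_force: [0.5, 0.1, -0.7]
grip_width: 0.0601
grasp_force: 0.0
```

{"name": "move_arm", "arguments": {
  "increments": "0 0 0 0 0 -8 0.06;0 0 0 0 0 -16 0.06;0 0 0.02 0 0 -24 0.06;0 0 0.02 0 0 -26 0.06;0 0 0.02 0 0 -26 0.06;0 0 0.02 0 0 -26 0.06;0 0 0.02 0 0 -26 0.06"
}}

```text
clock: 47.7
tcp_pos: [0.5203, 0.0718, 0.1182]
tool_rot: [0.0, 0.74, 0.672, 0.0]
contact_force: [-0.3, 0.9, 0.9]
grip_width: 0.0601
grasp_force: 0.0
```

```bash
python3 - <<'E'
from h import *
im=pic('wrist','w21.png');print(robot.sense()['tcp_pos'],proj('w21.png',[.5244,.0718,.031]))
go(.5244,.0718,.012,-5.4)
E
```

```text
[0.52046789 0.07173814 0.1183899 ] [265.26095002 194.49001676]
0.0004 0.0037 0.1064 0.09 -0.02 -0.09
```

{"name": "move_arm", "arguments": {
  "increments": "0 0.0037 0.03 0 0 0 0.06;0 0.0037 0.065 0 0 0 0.06;0 0.0037 0.09 0 0 0 0.06;0 0.0037 0.103 0 0 0 0.06;0 0.0037 0.106 0 0 0 0.06;0 0.0037 0.106 0 0 0 0.06",
  "force": 25
}}

```text
clock: 48.35
tcp_pos: [0.5249, 0.0714, 0.013]
tool_rot: [0.001, 0.74, 0.673, 0.001]
contact_force: [0.2, -0.2, 0.8]
grip_width: 0.0601
grasp_force: 0.0
```

{"name": "move_arm", "arguments": {
  "increments": "0 0 0 0 0 0 0.015;0 0 0 0 0 0 0.015;0 0 0 0 0 0 0.015;0 0 0 0 0 0 0.015;0 0 0 0 0 0 0.015;0 0 0 0 0 0 0.015"
}}

```text
clock: 48.95
tcp_pos: [0.5244, 0.0714, 0.0128]
tool_rot: [0.0, 0.74, 0.673, 0.001]
contact_force: [-1.0, -0.2, 4.1]
grip_width: 0.0256
grasp_force: 25.0
```

{"name": "move_arm", "arguments": {
  "increments": "0.001 0 0 0 0 0 0.015;0.004 0 0 0 0 0 0.015;0.009 0 0 0 0 0 0.015;0.015 0 0 0 0 0 0.015;0.022 0 0 0 0 0 0.015;0.029 0 0 0 0 0 0.015;0.036 0 0 0 0 0 0.015;0.042 0 0 0 0 0 0.015"
}}

```text
clock: 49.75
tcp_pos: [0.5286, 0.1134, 0.0128]
tool_rot: [0.001, 0.74, 0.673, 0.001]
contact_force: [-2.9, -3.7, 5.2]
grip_width: 0.0254
grasp_force: 25.0
```

{"name": "move_arm", "arguments": {
  "increments": "0.006 0 0 0 0 0 0.015;0.013 0 0 0 0 0 0.015;0.02 0 0 0 0 0 0.015;0.027 0 0 0 0 0 0.015;0.034 0 0 0 0 0 0.015;0.041 0 0 0 0 0 0.015;0.048 0 0 0 0 0 0.015;0.053 0 0 0 0 0 0.015"
}}

```text
clock: 50.55
tcp_pos: [0.5339, 0.1665, 0.0128]
tool_rot: [0.001, 0.74, 0.673, 0.001]
contact_force: [-0.1, -3.8, 5.5]
grip_width: 0.0252
grasp_force: 25.0
```

{"name": "move_arm", "arguments": {
  "increments": "0.003 0 0 0 0 0 0.015;0.006 0 0 0 0 0 0.015;0.009 0 0 0 0 0 0.015;0.012 0 0 0 0 0 0.015;0.015 0 0 0 0 0 0.015;0.017 0 0 0 0 0 0.015;0.019 0 0 0 0 0 0.015"
}}

```text
clock: 51.25
tcp_pos: [0.5358, 0.185, 0.0128]
tool_rot: [0.001, 0.74, 0.673, 0.001]
contact_force: [0.8, -2.9, 5.0]
grip_width: 0.0253
grasp_force: 25.0
```

{"name": "move_arm", "arguments": {
  "increments": "0.002 0 0 0 0 0 0.015;0.004 0 0 0 0 0 0.015;0.006 0 0 0 0 0 0.015;0.008 0 0 0 0 0 0.015;0.01 0 0 0 0 0 0.015;0.01 0 0 0 0 0 0.015;0.01 0 0 0 0 0 0.015"
}}

```text
clock: 51.95
tcp_pos: [0.5362, 0.19, 0.0127]
tool_rot: [0.003, 0.739, 0.673, -0.003]
contact_force: [-1.9, -23.0, 10.6]
grip_width: 0.0255
grasp_force: 25.0
```

At the home stop. I'll relax, release and lift clear, then check.

{"name": "move_arm", "arguments": {
  "increments": "-0.004 0 0 0 0 0 0.015;-0.0045 0 0 0 0 0 0.06;-0.0045 0 0 0 0 0 0.06;-0.0045 0 0 0 0 0 0.06;-0.0045 0 -0.02 0 0 0 0.06;-0.0045 0 -0.06 0 0 0 0.06;-0.06 0 -0.1 0 0 0 0.06;-0.1 0 -0.13 0 0 0 0.06"
}}

```text
clock: 52.75
tcp_pos: [0.5273, 0.1103, 0.1323]
tool_rot: [0.0, 0.739, 0.674, 0.001]
contact_force: [1.0, -0.6, 0.2]
grip_width: 0.0597
grasp_force: 0.0
```

{"name": "move_arm", "arguments": {
  "increments": "0 0 0 0 0 0 0.06;0 0 0 0 0 0 0.06;0 0 0 0 0 0 0.06"
}}

```text
clock: 53.05
tcp_pos: [0.5267, 0.1109, 0.1299]
tool_rot: [-0.001, 0.74, 0.673, -0.0]
contact_force: [0.7, -0.3, 0.9]
grip_width: 0.0599
grasp_force: 0.0
```

```bash
python3 - <<'E'
from h import *
im=pic('wrist','w22.png');meas('w22.png',h=.0385);print(robot.sense()['tcp_pos'])
s=pic('scene','s2.png')
print([proj('s2.png',[.536,.191,.029]),proj('s2.png',[.545,.285,.0385])])
cv2.imwrite('pics/fin.png',np.vstack([im[0:200],cv2.resize(s[90:230,300:512],(512,338))]))
E
```

```text
[0.52660723 0.11103864 0.12965756]
[array([353.83347263, 174.79879556]), array([379.99651301, 164.65160226])]
```

View pics/fin.png

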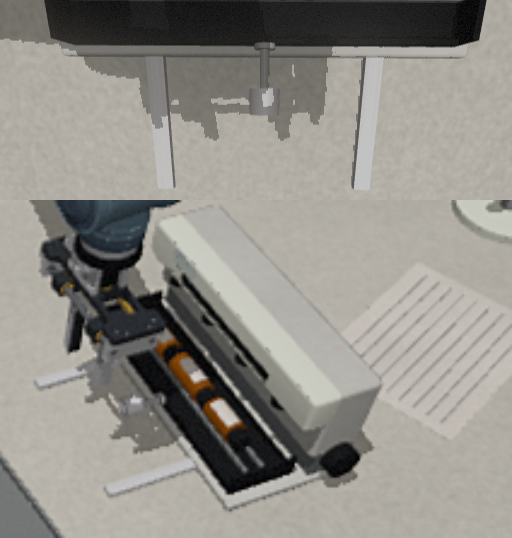

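The carriage is home and the bottles are in the row. One last numeric check from above before I hand in.

{"name": "move_arm", "arguments": {
  "increments": "0.02 0 -0.04 0 0 0 0.06;0.05 0 -0.07 0 0 0 0.06;0.09 0 -0.07 0 0 0 0.06;0.11 0 -0.07 0 0 0 0.06;0.11 0 -0.07 0 0 0 0.06;0.11 0 -0.07 0 0 0 0.06;0.11 0 -0.07 0 0 0 0.06"
}}

```text
clock: 53.85
tcp_pos: [0.5377, 0.219, 0.2006]
tool_rot: [0.0, 0.74, 0.673, -0.0]
contact_force: [-0.1, 0.8, 0.4]
grip_width: 0.0599
grasp_force: 0.0
```

```bash
python3 - <<'E'
from h import *
print(ray('w22.png',264,100,.029))
im=pic('wrist','w23.png');meas('w23.png',h=.0385)
cv2.imwrite('pics/w23b.png',im[:260])
E
```

```text
[0.53704235 0.19295357 0.029     ]
w23.png body [0.4549 0.2948] yaw -5.5 len 0.062 w 0.031 label [-40.8  25.4] 451 px v114
w23.png body [0.5376 0.2859] yaw -5.5 len 0.067 w 0.031 label [-31.   33.7] 493 px v115
w23.png body [0.6203 0.2775] yaw -5.5 len 0.059 w 0.030 label [-38.1  31.7] 614 px v115
```

View pics/w23b.png

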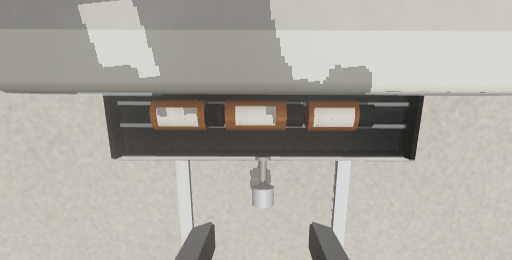

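```bash
python3 -c "
from plant import robot
print(robot.finish_job())"
```

```text
the job is handed in; nothing more can be done
None
```

Job handed in at about 54 s: all three amber bottles lie end to end on the rails (gaps about 2–5 mm) with labels within about 8° of straight up, the carriage is pushed home against its stop, and the jar, carton and mouse were not touched.

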